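Square a polished faceplate under the document camera

ROBOT

A 6-joint arm with a two-finger parallel gripper is mounted at the origin on the work surface. World frame = base frame: x ahead of the robot, y to its left, z up, the work surface at z = 0. Lengths are in mm, angles in rad, forces in N, time in s.
With the tool pointing down it reaches from about 325 to 850 mm from the base axis. Payload 15.5 kg.
Tool frame: the origin (TCP) lies midway between the tips of the shut fingers; the grasp point (between the pads) lies grip_point_offset behind it (grip_point_offset is the distance from the TCP to the grasp point, in mm); z points along the fingers, x is the direction in which the jaws open and shut, and the axes are right-handed (so a half turn about z gives the same grasp; the last joint's range is limited). The gripper opens to 91 mm and grips with 3 to 60 N. Pads are 32 mm wide; open, the fingers measure 118 mm over their backs; the gripper's body (76 mm by 178 mm) begins 60 mm behind the grasp point.
Start: joints at [-1.266, 0.494, 1.345, -0, 1.302, -0.096], TCP at [243.848, -575.469, 213.915] pointing down, gripper open.
Joint ranges: [-2.91, 2.91], [-0.82, 2.16], [0.22, 2.67], [-1.22, 4.37], [0.12, 2.79], [-3.08, 3.08]. Speed limits (rad/s): [1.89, 1.89, 2.57, 3.01, 3.01, 3.01].

INTERFACE

Orientations are given as [roll, pitch, yaw] about the fixed x, y, z axes, in that order (R = Rz(yaw) Ry(pitch) Rx(roll)).
In Python, from cell import get_obs, snapshot, camera_model, finish_job, spot_in, mark_of, grip_point_offset gives the robot as it stands. The module is installed in compiled form; this text tells all that it offers.
- The arm moves only by the tool servo_tool, never from a script. Its argument "steps" is a list of rows, each a list of 3 entries, a list of its own where there are three numbers: the shift along the tool's x, y, z in cm, then the turn about the tool's z in degrees, then the closure, from -1 (fully open) to 1 (shut). In form: [[[x, y, z], turn, gripper], ...]. A call has 1 to 5 rows; each row shifts and turns the pose as measured when the row begins, along the tool's axes as they then stand; what a row does not reach is not made up. A row lasts 1/10 s, in which the tool goes at most 50 mm and 8.59 degrees, less where a joint would pass 70% of its speed; a pose out of reach is approached as far as the arm can. A call is refused whole if a number of a shift passes 5 or a number of a turn 8.59, either way. A call with a gripper value outside its range is refused whole. The fingers move at their own pace and stop on an object; the grip force is fixed at half the most. Time passes only in rows, so rows that do not move let the fingers close. It gives the time, the measured TCP pose, the force and the opening at its end, in the units of the state.
- get_obs(): the state, without advancing time (a new reading comes with each control period).
- snapshot(name): name is "side" or "top"; returns the picture (420x560x3 uint8, red, green, blue); there is no depth.
- camera_model(name): a dict with "vfov" (degrees; the focal length in pixels is half the picture's height over the tangent of half this angle, whatever the lens; pixels are square), "cx", "cy" (the principal point, pixels), "k1" (the pictures are not rectified: a ray, as slopes to the right and down, at radius r is drawn at 1 + k1 r^2 times it, then the intrinsics apply), "extrinsics" (4x4, takes a point from world to camera coordinates). Camera axes: x right, y up, looking along -z (the intrinsics and any distortion apply to the point x, -y, -z); pixel columns grow to the right and rows downward; lengths in mm; the calibration is good to about 2 mm. A picture is of the moment at which its call begins. camera_model takes no time and is no camera call.
- finish_job(): hands the job in, once; it reports no verdict.
Trained networks look in the newest picture that a camera, given by its name, has taken for a name from the list of things; names that differ only in an ending like _2 or _b are one class to them, and where a whole thing is asked for, a point or a joint stands for the part that bears it (a point fixed in the world has none). Each returns a list of dicts, best first, with "p" (0 to 1); they miss things now and then, are a little off and sometimes report something else, mostly with a low value. They report only what shows in the picture. A call takes as long as a camera call. They do not tell look-alikes from the thing itself.
- spot_in(label, camera): "box" ([left, top, right, bottom] in pixels, round what is visible of it).
- mark_of(label, camera): "location" ([row, column] in pixels: a listed point, or the origin of a listed thing).
The state is a dict: "t": time; "joint_positions": joint angles; "qd": joint speeds; "joint_efforts": joint torques, N m; "eef_pos": TCP position; "tcp_rot": TCP orientation; "force": force on the tool from outside, world axes, zero at the start; "wrist_torque": the same for the moment, N m; "opening": finger opening in mm.
Only numpy, scipy, OpenCV 4.12 (cv2) and the standard library are available. Lean on these libraries where they do the work, as an engineer would, in place of code of your own. Each camera call takes 0.05 s, during which the arm holds its last target.

TASK

Take the wooden-handled pusher from its slanted rest and use its ball tip to nudge the polished aluminium faceplate along the copy board until it sits flush against both stops of the square corner. Then lay the pusher back in its rest as you found it and let go. Never touch the faceplate with the gripper, do not bump the camera head above it, and leave the other things on the table where they are.

Things in the scene. Friction and masses are not known exactly. Their poses are not given: they have to be found in the camera images.
- board: Fixed grey copy board, 270 (x) x 260 (y) x 12 mm, lying flat; origin at the centre of its underside, x away from the robot, y left; yaw to +-11 deg. Two dark stop bars 10 mm high stand on it: far stop's face at x = 105 mm (y -88 to 112), left stop's face at y = 100 mm (x -45 to 105). A column (22 mm dia, 245 high) stands at (175, 45) mm.
- corner (a point): Inner corner where the faces of the two stops meet, on the board's top face (board x 105, y 100, z 12 mm); axes as the board's. The faceplate belongs at negative x and y of it.
- cam_head: White camera head fixed over the corner, 135 (x) x 66 (y) x 34 mm, underside 204 mm above the table, lens boss 4 mm lower; origin at the centre of its underside, at board (52.5, 45) mm, axes as the board's. A gripper pointing straight down behind the faceplate would hit it; leaning 30 to 45 deg to the right or to the robot it clears.
- plate: Polished aluminium faceplate, rigid, 90 (x) x 130 (y) x 12 mm, 0.2 to 0.4 kg, five dark slots on top; loose on the board, short of both stops; origin at the centre of its underside, x to the far stop (turned up to 18 deg at the start). In place its centre is 45 mm (x) and 65 mm (y) from the corner. Slides when an edge is pushed with a few newtons.
- plate_fl (a point): Far left corner of the faceplate's underside (plate x +45, y +65 mm); belongs at the stops' corner.
- plate_fr (a point): Far right corner of the faceplate's underside (plate x +45, y -65 mm).
- plate_nl (a point): Near left corner of the faceplate's underside (plate x -45, y +65 mm).
- rest: Fixed black rest, base 100 x 60 x 8 mm, origin at the centre of its underside; left or right of the board, yaw 57 to 86 deg. Its channel (24 mm wide inside, walls 14 mm above its floor, end stop below) slopes in the rest's x-z plane, 38 deg from vertical, upper end to rest -x (to the robot's right). It carries the pusher up to 85 mm from the ball; the handle above is free all round.
- rest_seat (a point): Where the centre of the pusher's ball lies when the pusher is in its rest (rest x 35, y 0, z 34 mm); axes as the rest's.
- pusher: Loose pusher, 60 g: black rubber ball tip 14 mm dia, steel shaft 8 mm dia, square wooden handle 14 x 14 mm. Origin at the ball's centre, z along the shaft to the handle, which runs from z = 70 to 148 mm. In the rest z leans 38 deg from vertical to rest -x and y is the rest's level y: grip across y. Mass centre about 50 mm from the ball.
- pusher_grip (a point): Middle of the free part of the handle, 118 mm from the ball's centre: where to grip it.
- mouse: Bystander: black computer mouse, round, 62 mm across, 32 mm high; origin at its underside.
- stapler: Bystander: dark stapler, 120 x 32 x 51 mm, beside the board on the side opposite the rest; origin at its underside.
- notes: Bystander: block of white note paper, 50 x 50 x 22 mm, on the near left part of the board; origin at its underside.
- mug: Bystander: white mug, 80 mm across, 95 mm high, handle to one side; origin at its underside.
- drive: Bystander: grey portable drive, 115 x 78 x 16 mm; origin at its underside.
- adapter: Bystander: black power adapter, 90 x 48 x 30 mm; origin at its underside.
There are look-alikes about, which are no part of the job. What is shaped like the rest but orange is not meant.

How it is judged (in metres and radians):
On the way, in this order (a step that is already met when the one before it is completed fails the run):
1. the pusher is out of its rest and held (distance between pusher and rest_seat above 0.04 m and contact force between pusher and the fingers above 1 N), for 0.2 s.
2. the faceplate is flush with both stops (2 mm), while the pusher is still held (x of each of plate_fl, plate_fr in the frame of corner above -0.002 m and y of each of plate_fl, plate_nl in the frame of corner above -0.002 m and z of plate in the frame of corner below 0.003 m and contact force between pusher and the fingers above 1 N), for 0.2 s.
At the end, for the whole second after the job is handed in: The faceplate lies on the board with both corners of its far edge within 2 mm of the far stop and both corners of its left edge within 2 mm of the left stop; the pusher lies still in the rest's channel, handle up, its ball within 15 mm of the seat, leaning 30 to 46 deg from vertical, released (x of each of plate_fl, plate_fr in the frame of corner above -0.002 m and y of each of plate_fl, plate_nl in the frame of corner above -0.002 m and z of plate in the frame of corner below 0.003 m and distance between pusher and rest_seat below 0.015 m and angle between the z axis of pusher and the z axis of rest, either way round between 0.53 and 0.8 rad and angle between the z axis of pusher and the y axis of rest, either way round above 1.4 rad and x of pusher_grip in the frame of rest below 0 m and contact force between pusher and the arm below 0.1 N and linear speed of each of pusher, plate below 0.01 m/s); the robot touches nothing.
It fails at once if the robot touches the faceplate (contact force between plate and the arm above 0.5 N).
It fails at once if the robot or the pusher bumps the camera head (contact force between cam_head and the arm above 2 N or contact force between cam_head and pusher above 2 N).
It fails at once if the faceplate is tipped up off the board (angle between plate's own z axis and vertical above 0.2 rad).
It fails at once if another thing on the table is displaced by more than 30 mm (distance of any of mouse, stapler, notes, mug, drive, adapter from where it was at the start of the episode above 0.03 m).
It also fails if it takes over 72 s, if anything falls off the work surface, if the arm or the gripper's body presses on something with over 40 N, if the wrist force passes 120 N, or if a joint passes its speed limit or range.

## Working session

There is one attempt and no reset: what is moved stays moved. The work goes in short steps, Python scripts to look and compute and a tool call to move; the robot and the scene stay as the last step left them, time stands still between calls to the robot, and variables do not carry over. Pictures are saved under pics/ and viewed, and the job is handed in when it is done.

Besides the shell and the picture viewer there is one more tool, called after "Call:" as a command line: name --argument value ..., lists and objects as JSON in quotes. servo_tool: Moves the arm, as the interface text tells. Its arguments: {"type":"object","properties":{"steps":{"type":"array","items":{"type":"array"}}},"required":["steps"]}

```bash
ls; mkdir -p pics; python3 - <<'E'
from cell import *
import cv2
o=get_obs()
for k,v in o.items(): print(k,v)
print(grip_point_offset)
for n in("side","top"):
    im=snapshot(n); cv2.imwrite(f"pics/{n}0.png",im[:,:,::-1]); print(camera_model(n))
E
```

```text
pics
t 0.0
joint_positions [-1.26552591e+00  4.94184420e-01  1.34616226e+00  3.95896600e-06
  1.30249446e+00 -9.55057663e-02]
qd [-0.00075878  0.00102946 -0.00223296  0.00041177 -0.00132236  0.00023952]
joint_efforts [ 3.07686743e-03 -8.78805184e+01 -3.81850255e+01  7.10179796e-02
  5.32715488e-02 -1.65495262e-04]
eef_pos [ 243.71434435 -575.09367301  213.32695132]
tcp_rot [-3.14146980e+00  1.24243853e-03 -1.17002111e+00]
force [-0.00745674 -0.9886948  -0.48330677]
wrist_torque [-0.04438384 -0.03139002 -0.01325912]
opening 91.2307523197294
18.8
{'vfov': 44.87420187064987, 'cx': 284.85799106349816, 'cy': 206.86063214427656, 'k1': -0.11252556577777763, 'extrinsics': array([[-6.79070688e-01, -7.33846654e-01, -1.82232980e-02,
         3.56416918e+02],
       [ 3.61413874e-01, -3.55838696e-01,  8.61834574e-01,
        -3.08742755e+02],
       [-6.38938973e-01,  5.78660445e-01,  5.06861991e-01,
        -8.93167068e+02],
       [ 0.00000000e+00,  0.00000000e+00,  0.00000000e+00,
         1.00000000e+00]])}
{'vfov': 51.99327147502446, 'cx': 279.17377825478724, 'cy': 204.85931619479945, 'k1': -0.0032150222552342817, 'extrinsics': array([[-2.29085249e-02, -9.99722952e-01, -5.40551371e-03,
         7.64924703e-01],
       [ 9.89765008e-01, -2.34414759e-02,  1.40768343e-01,
        -5.20388046e+02],
       [-1.40856056e-01, -2.12539324e-03,  9.90027805e-01,
        -1.31403333e+03],
       [ 0.00000000e+00,  0.00000000e+00,  0.00000000e+00,
         1.00000000e+00]])}
```

View pics/side0.png

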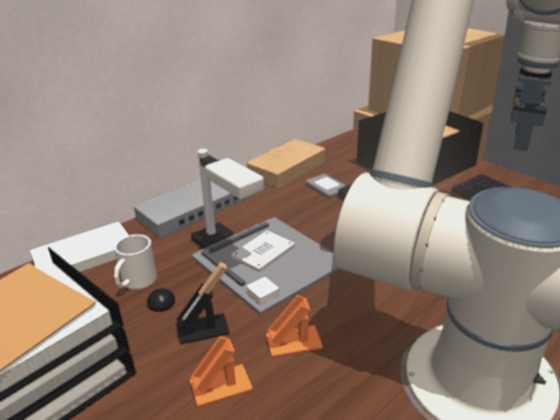

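View pics/top0.png

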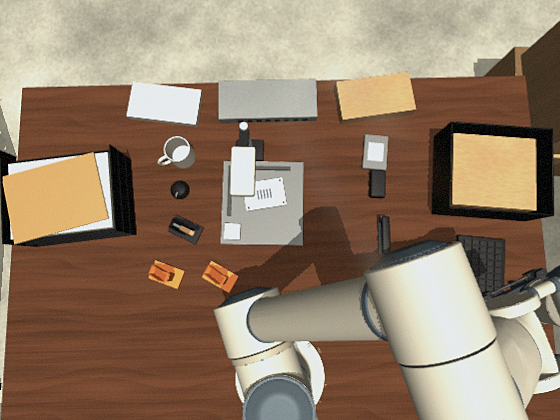

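```bash
python3 - <<'E'
from cell import *
for c in("top","side"):
  for n in ["board","corner","cam_head","plate","plate_fl","plate_fr","plate_nl","rest","rest_seat","pusher","pusher_grip","notes","stapler","mouse","mug"]:
    print(c,n,[(round(d['p'],2),[round(float(x),1) for x in d['location']]) for d in mark_of(n,c)][:3])
E
```

```text
top board [(0.8, [199.3, 263.2])]
top corner [(0.77, [169.5, 234.3])]
top cam_head [(0.59, [172.0, 242.4]), (0.52, [189.1, 180.4])]
top plate [(0.71, [193.0, 264.9]), (0.65, [223.0, 171.8])]
top plate_fl [(0.84, [184.6, 241.0])]
top plate_fr [(0.94, [177.0, 284.7])]
top plate_nl [(0.6, [215.2, 246.9])]
top rest [(0.88, [230.2, 186.7]), (0.88, [279.1, 218.0]), (0.65, [273.8, 165.7])]
top rest_seat [(0.93, [271.1, 154.9]), (0.88, [271.6, 207.8]), (0.56, [226.8, 173.2])]
top pusher [(0.4, [220.6, 173.0])]
top pusher_grip [(0.48, [230.2, 188.4]), (0.17, [156.2, 378.7])]
top notes [(0.67, [231.3, 231.5])]
top stapler [(0.91, [234.9, 382.8]), (0.31, [171.4, 245.8])]
top mouse [(0.68, [190.9, 181.1]), (0.31, [202.6, 263.6])]
top mug [(0.85, [157.1, 188.1]), (0.73, [171.7, 244.0]), (0.38, [231.6, 189.1])]
side board [(0.57, [261.3, 263.7]), (0.25, [253.3, 262.5])]
side corner [(0.78, [251.2, 209.7]), (0.3, [294.1, 263.8])]
side cam_head [(0.59, [185.0, 236.4])]
side plate [(0.57, [253.7, 261.7])]
side plate_fl [(0.92, [259.7, 230.9])]
side plate_fr [(0.62, [235.7, 267.5]), (0.23, [254.6, 207.3])]
side plate_nl [(0.63, [269.8, 262.1])]
side rest [(0.79, [346.1, 292.0]), (0.64, [329.8, 201.6]), (0.57, [384.7, 219.1])]
side rest_seat [(0.86, [331.3, 274.2]), (0.7, [320.8, 184.4]), (0.56, [381.7, 197.0])]
side pusher [(0.95, [320.6, 181.9])]
side pusher_grip [(0.88, [277.7, 218.5]), (0.17, [294.2, 265.5])]
side notes [(0.61, [292.5, 261.6])]
side stapler []
side mouse [(0.94, [306.6, 163.2])]
side mug [(0.84, [275.6, 138.6])]
```

```bash
cat > h.py <<'E'
import numpy as np, cv2
from cell import *
from scipy.optimize import least_squares
from scipy.spatial.transform import Rotation as R
CM={n:camera_model(n) for n in("side","top")}
def proj(n,P):
    c=CM[n];f=210/np.tan(np.radians(c['vfov']/2));P=np.atleast_2d(P)
    q=P@c['extrinsics'][:3,:3].T+c['extrinsics'][:3,3]
    x=q[:,0]/-q[:,2];y=-q[:,1]/-q[:,2];s=1+c['k1']*(x*x+y*y)
    return np.c_[c['cy']+f*y*s,c['cx']+f*x*s]   # row,col
def tri(a,b): # top rc, side rc
    r=least_squares(lambda P:np.r_[(proj('top',P)[0]-a),(proj('side',P)[0]-b)],[500,100,20.],x_scale=100)
    return r.x,np.abs(r.fun).max()
def onz(n,rc,z):
    r=least_squares(lambda P:proj(n,[P[0],P[1],z])[0]-rc,[500,100.],x_scale=100);return r.x
def crop(n,im,r0,r1,c0,c1,k,fn,pts=None):
    a=cv2.resize(im[r0:r1,c0:c1,::-1],None,fx=k,fy=k,interpolation=cv2.INTER_CUBIC)
    a=np.ascontiguousarray(a)
    for poly,col in (pts or []):
        q=proj(n,poly);q=np.c_[(q[:,1]-c0+.5)*k,(q[:,0]-r0+.5)*k].round().astype(int)
        cv2.polylines(a,[q.reshape(-1,1,2)],False,col,1)
    cv2.imwrite(fn,a)
def T(x,y,yaw,z=0):
    M=np.eye(4);M[:3,:3]=R.from_euler('z',yaw).as_matrix();M[:3,3]=[x,y,z];return M
def ap(M,P): return np.atleast_2d(P)@M[:3,:3].T+M[:3,3]
E
python3 - <<'E'
from h import *
np.set_printoptions(precision=1,suppress=True)
for n,a,b in [("corner",[169.5,234.3],[251.2,209.7]),("fl",[184.6,241],[259.7,230.9]),("fr",[177,284.7],[235.7,267.5]),("nl",[215.2,246.9],[269.8,262.1]),("plate",[193,264.9],[253.7,261.7]),("board",[199.3,263.2],[261.3,263.7]),("rest",[230.2,186.7],[329.8,201.6]),("seat",[226.8,173.2],[320.8,184.4]),("pusher",[220.6,173.],[320.6,181.9]),("grip",[230.2,188.4],[277.7,218.5])]:
    print(n,*tri(a,b))
for n,(r0,r1,c0,c1) in {"top":(110,255,145,315),"side":(140,350,160,350)}.items():
    im=cv2.imread(f"pics/{n}0.png")[:,:,::-1]; crop(n,im,r0,r1,c0,c1,4 if n=="top" else 2.85,f"pics/{n}0z.png")
E
```

```text
corner [643.5 133.1  19.4] 0.8341264264297195
fl [593.3 110.5   9.6] 0.09699906786607926
fr [618.9 -29.1   0.5] 0.7906637586217471
nl [494.5  94.3  25.2] 0.9779707513717426
plate [566.7  35.8   3.2] 0.609761068173782
board [549.3  43.4  -6.6] 1.0666435777073957
rest [454.5 290.8  -0.3] 1.3267544411923495
seat [461.1 322.7  40.3] 0.911583609969
pusher [477.9 321.9  29.3] 0.4924095221299467
grip [437.4 252.1 122.6] 0.8811870477204309
```

View pics/top0z.png

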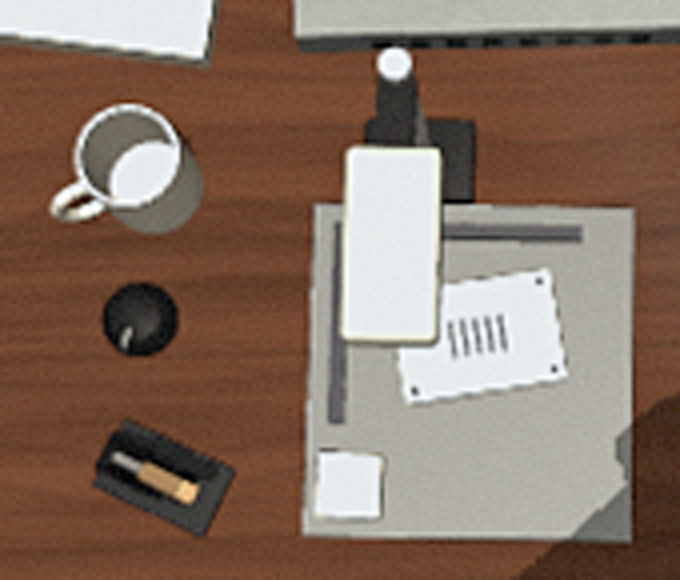

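View pics/side0z.png

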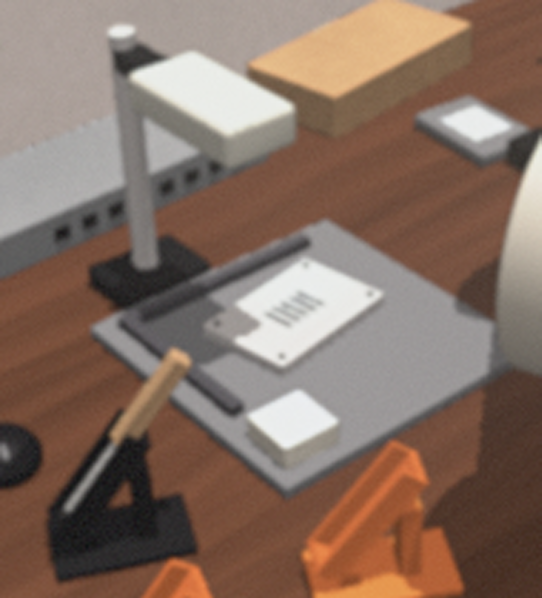

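```bash
cat > fit0.py <<'E'
from h import *
np.set_printoptions(precision=3,suppress=True)
def px(n,l):
    r0,c0,k={'top':(110,145,4),'side':(140,160,2.85)}[n]
    return [[r0+y/k-.5,c0+x/k-.5] for x,y in l]
def fit(obs,x0):
    def f(p):
        M=T(p[0],p[1],p[2]);return np.concatenate([(proj(n,ap(M,P))[0]-rc) for n,P,rc in obs])
    r=least_squares(f,x0,x_scale=[100,100,.1],loss='soft_l1');return r.x,f(r.x).reshape(-1,2)
B=[]
for P,q in zip([(135,130,12),(135,-130,12),(-135,130,12),(-135,-130,12)],px('top',[(315,204),(634,208),(303,535),(631,541)])): B.append(('top',P,q))
for P,q in zip([(135,130,12),(135,-130,12),(-135,130,12)],px('side',[(93,330),(322,220),(290,489)])): B.append(('side',P,q))
b,r=fit(B,[550,40,0]);print('board',b);print(r)
Pl=[]
for P,q in zip([(45,-65,24),(-45,-65,24),(-45,65,24)],px('top',[(550,269),(566,378),(405,403)])): Pl.append(('top',P,q))
for P,q in zip([(45,-65,24),(-45,-65,24),(-45,65,24),(45,65,24)],px('side',[(307,257),(384,294),(281,366),(206,325)])): Pl.append(('side',P,q))
p,r=fit(Pl,[560,40,0]);print('plate',p);print(r)
Re=[]
for P,q in zip([(50,30,8),(50,-30,8),(-50,-30,8),(-50,30,8)],px('top',[(92,485),(127,418),(236,468),(208,535)])): Re.append(('top',P,q))
for P,q in zip([(50,30,0),(-50,30,0),(-50,-30,8)],px('side',[(57,577),(197,548),(187,497)])): Re.append(('side',P,q))
s,r=fit(Re,[455,290,1.1]);print('rest',s);print(r)
M=np.linalg.inv(T(*b,12))@T(*p,12)
for P in [(45,65,0),(45,-65,0),(-45,65,0)]: print('plate corner in corner frame',ap(M,P)[0]-[105,100,0])
S=T(*s);print('seat',ap(S,(35,0,34)))
th=np.radians(38);ax=np.array([-np.sin(th),0,np.cos(th)])
print('grip',ap(S,np.array([35,0,34])+118*ax),'end',ap(S,np.array([35,0,34])+148*ax))
np.save('poses.npy',[b,p,s])
def ring(M,hx,hy,z): return ap(M,[(hx,hy,z),(hx,-hy,z),(-hx,-hy,z),(-hx,hy,z),(hx,hy,z)])
pts=[(ring(T(*b),135,130,12),(0,0,255)),(ring(T(*p),45,65,24),(255,0,0)),(ring(S,50,30,8),(0,255,0)),(ring(S,50,30,0),(0,255,0)),
 (ap(S,[np.array([35,0,34]),np.array([35,0,34])+148*ax]),(255,0,255)),(ap(T(*b),[(105,-88,22),(105,100,22),(-45,100,22)]),(0,255,255)),
 (ring(T(*b)@T(52.5,45,0),67.5,33,204),(0,255,255)),(ring(T(*b)@T(52.5,45,0),67.5,33,238),(0,255,255))]
for n,(r0,r1,c0,c1) in {"top":(110,255,145,315),"side":(140,350,160,350)}.items():
    im=cv2.imread(f"pics/{n}0.png")[:,:,::-1]; crop(n,im,r0,r1,c0,c1,4 if n=="top" else 2.85,f"pics/{n}0f.png",pts)
E
python3 fit0.py
```

```text
board [534.652  43.214  -0.033]
[[-0.127 -0.561]
 [-0.409 -0.172]
 [ 0.544 -0.042]
 [-0.105  0.336]
 [-0.794 -0.683]
 [-0.326  1.724]
 [ 0.42   0.027]]
plate [560.843  36.801   0.123]
[[-0.274 -0.093]
 [ 0.04   0.076]
 [-0.245 -0.324]
 [ 0.292  0.096]
 [-0.089  0.667]
 [ 0.043  0.556]
 [-0.139 -1.079]]
rest [457.073 287.912   1.096]
[[-1.143 -0.038]
 [-1.231 -0.01 ]
 [-0.154  0.483]
 [ 0.091 -1.187]
 [ 1.834  0.483]
 [ 2.027  1.514]
 [-2.657 -0.524]]
plate corner in corner frame [-44.321 -34.299   0.   ]
plate corner in corner frame [ -24.002 -162.701    0.   ]
plate corner in corner frame [-133.215  -48.365    0.   ]
seat [[473.06  319.047  34.   ]]
grip [[439.876 254.42  126.985]] end [[431.44  237.99  150.626]]
```

View pics/top0f.png

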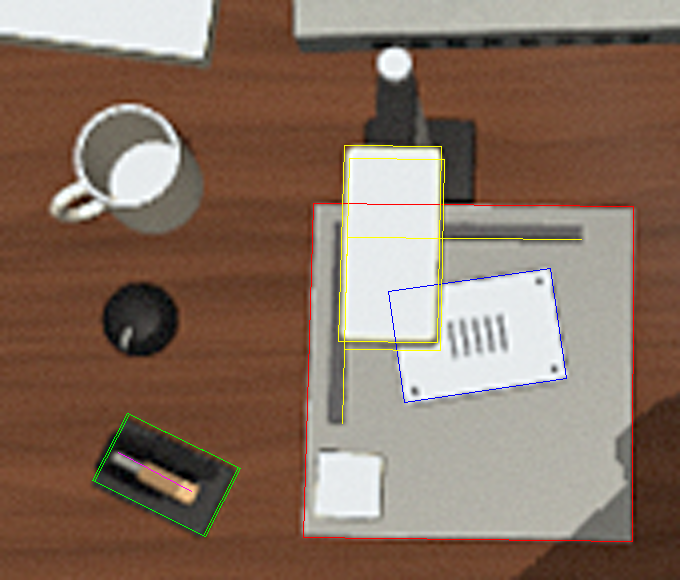

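View pics/side0f.png

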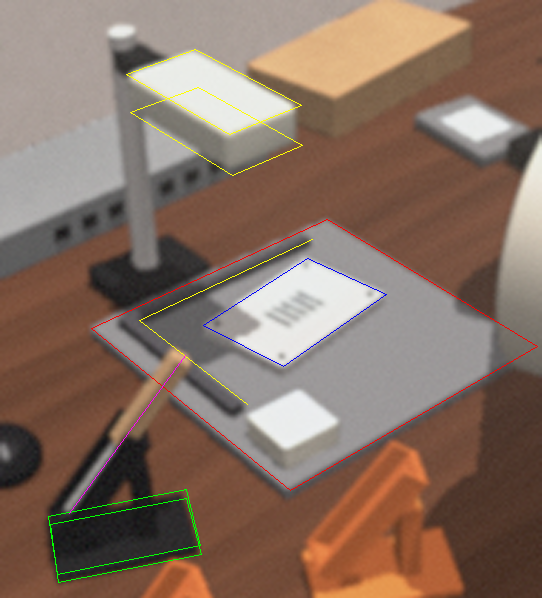

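```bash
cat > fit1.py <<'E'
exec(open('fit0.py').read().split("M=np.linalg")[0])
th=np.radians(38);ax=np.array([-np.sin(th),0,np.cos(th)])
seat=np.array([35,0,34.])
e,res=tri(px('top',[(187,492)])[0],px('side',[(180,357)])[0]);print('end tri',e,res)
j,res=tri(px('top',[(142,470)])[0],px('side',[(119,436)])[0]);print('z70 tri',j,res, (e-j)/np.linalg.norm(e-j), np.linalg.norm(e-j))
Re+=[('top',seat+148*ax,px('top',[(187,492)])[0]),('side',seat+148*ax,px('side',[(180,357)])[0]),('top',seat+70*ax,px('top',[(142,470)])[0]),('side',seat+70*ax,px('side',[(119,436)])[0])]
s,r=fit(Re,[455,290,1.1]);print('rest',s,np.degrees(s[2]));print(r)
S=T(*s);print('seat',ap(S,seat),'grip',ap(S,seat+118*ax),'end',ap(S,seat+148*ax),'z70',ap(S,seat+70*ax))
np.save('poses.npy',[b,p,s])
E
python3 fit1.py
```

```text
board [534.652  43.214  -0.033]
[[-0.127 -0.561]
 [-0.409 -0.172]
 [ 0.544 -0.042]
 [-0.105  0.336]
 [-0.794 -0.683]
 [-0.326  1.724]
 [ 0.42   0.027]]
plate [560.843  36.801   0.123]
[[-0.274 -0.093]
 [ 0.04   0.076]
 [-0.245 -0.324]
 [ 0.292  0.096]
 [-0.089  0.667]
 [ 0.043  0.556]
 [-0.139 -1.079]]
rest [457.073 287.912   1.096]
[[-1.143 -0.038]
 [-1.231 -0.01 ]
 [-0.154  0.483]
 [ 0.091 -1.187]
 [ 1.834  0.483]
 [ 2.027  1.514]
 [-2.657 -0.524]]
end tri [431.327 241.397 150.68 ] 0.30861183048733665
z70 tri [451.353 284.568  96.23 ] 0.3122492206983907 [-0.277 -0.597  0.753] 72.31615377410441
rest [457.353 289.185   1.089] 62.39240367085007
[[-1.358 -0.443]
 [-1.382 -0.29 ]
 [-0.096  0.092]
 [ 0.087 -1.706]
 [ 1.967 -0.275]
 [ 2.418  0.845]
 [-2.341 -0.957]
 [-0.299  0.376]
 [-0.37   1.092]
 [-0.287  1.721]
 [ 1.644  0.55 ]]
seat [[473.573 320.2    34.   ]] grip [[439.907 255.824 126.985]] end [[431.348 239.457 150.626]] z70 [[453.601 282.011  89.161]]
```

```bash
cat > plan.py <<'E'
import sys,math
from h import *
def plan(tgt,yaw_deg=None,step=48,turn=8.4,o=None,start=None):
    o=o or get_obs()
    p=np.array(o['eef_pos']) if start is None else np.array(start[:3],float)
    y=math.degrees(o['tcp_rot'][2]) if start is None else start[3]
    ty=y if yaw_deg is None else yaw_deg
    d=np.array(tgt)-p; n=max(1,math.ceil(np.linalg.norm(d)/step),math.ceil(abs(ty-y)/turn))
    rows=[]
    for k in range(n):
        a=math.radians(y+(ty-y)*k/n);s=d/n
        M=R.from_euler('xyz',[math.pi,0,a]).as_matrix()
        rows.append([[round(float(v)/10,2)+0. for v in M.T@s],round(-(ty-y)/n,2)])
    return rows
def st(o=None):
    o=o or get_obs();print('t',round(o['t'],2),'tcp',np.round(o['eef_pos'],1),'rpy',np.round(np.degrees(o['tcp_rot']),1),'F',np.round(o['force'],1),'open',round(o['opening'],1))
def show(rows,g):
    for i in range(0,len(rows),5): print([[r[0],r[1],g] for r in rows[i:i+5]])
E
python3 - <<'E'
from plan import *
st()
r=plan([330,-300,310],-67); show(r,-1)
r=plan([440,256.5,310],-27.6,start=[330,-300,310,-67]); show(r,-1)
E
```

```text
t 1.6 tcp [ 243.8 -575.5  213.9] rpy [180.   0. -67.] F [-0.3 -0.6  0.7] open 91.3
[[[-3.14, -2.67, -1.37], -0.01, -1], [[-3.14, -2.67, -1.37], -0.01, -1], [[-3.14, -2.67, -1.37], -0.01, -1], [[-3.14, -2.67, -1.37], -0.01, -1], [[-3.14, -2.67, -1.37], -0.01, -1]]
[[[-3.14, -2.67, -1.37], -0.01, -1], [[-3.14, -2.67, -1.37], -0.01, -1]]
[[[-3.91, -2.66, 0.0], -3.28, -1], [[-3.75, -2.88, 0.0], -3.28, -1], [[-3.58, -3.09, 0.0], -3.28, -1], [[-3.4, -3.29, 0.0], -3.28, -1], [[-3.2, -3.47, 0.0], -3.28, -1]]
[[[-3.0, -3.65, 0.0], -3.28, -1], [[-2.79, -3.82, 0.0], -3.28, -1], [[-2.56, -3.97, 0.0], -3.28, -1], [[-2.33, -4.11, 0.0], -3.28, -1], [[-2.09, -4.24, 0.0], -3.28, -1]]
[[[-1.85, -4.35, 0.0], -3.28, -1], [[-1.59, -4.45, 0.0], -3.28, -1]]
```

Call:
servo_tool --steps '[[[-3.1,-2.7,-1.4],0,-1],[[-3.1,-2.7,-1.4],0,-1],[[-3.1,-2.7,-1.4],0,-1],[[-3.1,-2.7,-1.4],0,-1],[[-3.1,-2.7,-1.4],0,-1]]'

```text
t: 2.1
eef_pos: [307.5, -377.3, 283.3]
tcp_rot: [3.141, 0.002, -1.176]
force: [0.5, 0.3, 0.3]
opening: 91.2
```

Call:
servo_tool --steps '[[[-3.1,-2.7,-1.4],0,-1],[[-3.1,-2.7,-1.4],0,-1],[[-3.9,-2.7,0],-3.3,-1],[[-3.7,-2.9,0],-3.3,-1],[[-3.6,-3.1,0],-3.3,-1]]'

```text
t: 2.6
eef_pos: [364.4, -153.3, 315.3]
tcp_rot: [-3.139, -0.004, -1.001]
force: [1.0, 0.7, -0.1]
opening: 91.3
```

Call:
servo_tool --steps '[[[-3.4,-3.3,0],-3.3,-1],[[-3.2,-3.5,0],-3.3,-1],[[-3.0,-3.6,0],-3.3,-1],[[-2.8,-3.8,0],-3.3,-1],[[-2.6,-4.0,0],-3.3,-1]]'

```text
t: 3.1
eef_pos: [409.2, 88.6, 316.6]
tcp_rot: [-3.138, -0.009, -0.702]
force: [0.5, -0.5, -0.2]
opening: 91.0
```

```bash
python3 - <<'E'
from plan import *
st()
r=plan([440,256.5,220],-27.6); show(r,-1)
E
```

```text
t 3.1 tcp [409.2  88.6 316.6] rpy [-179.8   -0.5  -40.2] F [ 0.5 -0.5 -0.2] open 91.0
[[[-1.7, -2.96, 1.93], -2.52, -1], [[-1.57, -3.03, 1.93], -2.52, -1], [[-1.43, -3.1, 1.93], -2.52, -1], [[-1.29, -3.16, 1.93], -2.52, -1], [[-1.15, -3.21, 1.93], -2.52, -1]]
```

Call:
servo_tool --steps '[[[-1.7,-3.0,1.9],-2.5,-1],[[-1.6,-3.0,1.9],-2.5,-1],[[-1.4,-3.1,1.9],-2.5,-1],[[-1.3,-3.1,1.9],-2.5,-1],[[-1.1,-3.2,1.9],-2.5,-1]]'

```text
t: 3.6
eef_pos: [442.0, 266.2, 221.7]
tcp_rot: [-3.134, -0.016, -0.47]
force: [0.9, 0.9, 0.2]
opening: 91.2
```

```bash
python3 - <<'E'
from plan import *
st()
for n in("side","top"):
    im=snapshot(n); r0,r1,c0,c1=((140,350,160,350) if n=="side" else (110,255,145,315)); crop(n,im,r0,r1,c0,c1,2.85 if n=="side" else 4,f"pics/{n}1.png")
show(plan([440,256.5,160],-27.6),-1)
E
```

```text
t 3.6 tcp [442.  266.2 221.7] rpy [-179.6   -0.9  -26.9] F [0.9 0.9 0.2] open 91.2
[[[0.18, 0.52, 3.0], 0.4, -1], [[0.19, 0.52, 3.0], 0.4, -1]]
```

View pics/side1.png

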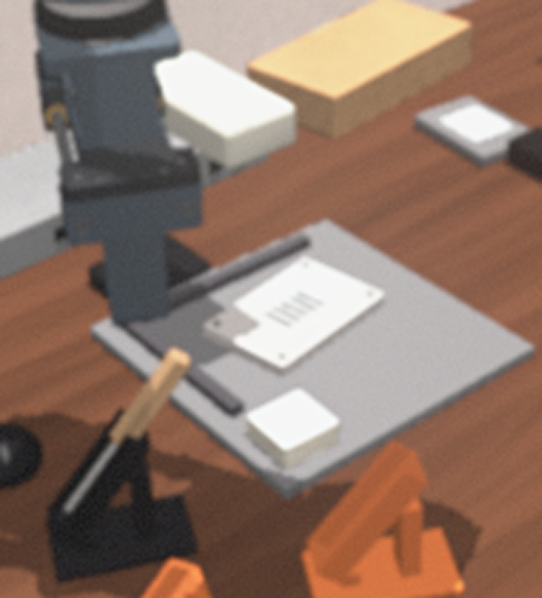

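View pics/top1.png

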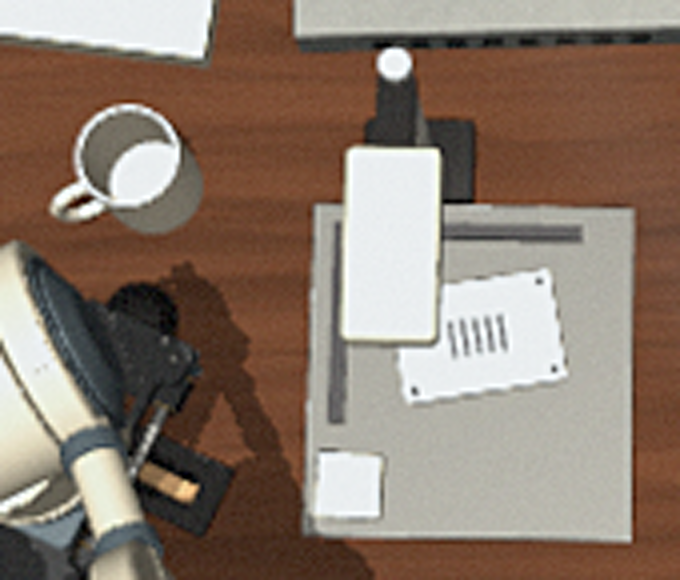

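Call:
servo_tool --steps '[[[0.2,0.5,2.5],0.4,-1],[[0.2,0.4,2.5],0.3,-1],[[0,0,0],0,-1]]'

```text
t: 4.0
eef_pos: [441.9, 258.1, 169.2]
tcp_rot: [-3.135, -0.014, -0.478]
force: [-0.9, -0.7, 0.4]
opening: 91.2
```

```bash
python3 - <<'E'
from plan import *
st()
show(plan([439.5,256,108],-27.6,step=20),-1)
E
```

```text
t 4.0 tcp [441.9 258.1 169.2] rpy [-179.6   -0.8  -27.4] F [-0.9 -0.7  0.4] open 91.2
[[[-0.03, 0.07, 1.53], 0.05, -1], [[-0.03, 0.07, 1.53], 0.05, -1], [[-0.03, 0.07, 1.53], 0.05, -1], [[-0.03, 0.07, 1.53], 0.05, -1]]
```

Call:
servo_tool --steps '[[[0,0.1,2],0,-1],[[0,0.1,2],0,-1],[[0,0.1,1.5],0,-1],[[0,0,0.5],0,-1],[[0,0,0],0,-1]]'

```text
t: 4.5
eef_pos: [444.6, 255.5, 113.3]
tcp_rot: [-3.131, -0.018, -0.48]
force: [0.2, -0.4, -0.3]
opening: 91.1
```

```bash
python3 - <<'E'
from plan import *
st()
n="side";im=snapshot(n); crop(n,im,200,350,160,300,4,"pics/side2.png")
E
```

```text
t 4.5 tcp [444.6 255.5 113.3] rpy [-179.4   -1.   -27.5] F [ 0.2 -0.4 -0.3] open 91.1
```

View pics/side2.png

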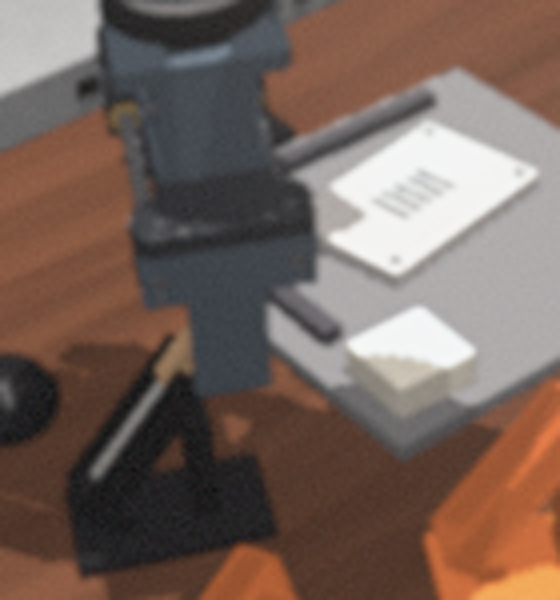

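Call:
servo_tool --steps '[[[-0.4,0.1,0.5],0,-1],[[0,0,0],0,-1],[[0,0,0],0,1],[[0,0,0],0,1],[[0,0,0],0,1]]'

```text
t: 5.05
eef_pos: [441.9, 257.4, 111.0]
tcp_rot: [-3.127, -0.021, -0.48]
force: [-0.3, -0.1, 0.5]
opening: 70.2
```

Call:
servo_tool --steps '[[[0,0,0],0,1],[[0,0,0],0,1],[[0,0,0],0,1],[[0,0,0],0,1]]'

```text
t: 5.45
eef_pos: [442.0, 257.5, 111.1]
tcp_rot: [-3.127, -0.021, -0.48]
force: [0.4, -0.5, 0.1]
opening: 38.6
```

Call:
servo_tool --steps '[[[0,0,0],0,1],[[0,0,0],0,1],[[0,0,0],0,1],[[0,0,0],0,1],[[0,0,0],0,1]]'

```text
t: 5.95
eef_pos: [441.4, 257.7, 111.0]
tcp_rot: [-3.127, -0.02, -0.48]
force: [-1.2, 1.6, 1.1]
opening: 13.9
```

```bash
python3 - <<'E'
from plan import *
st()
E
```

```text
t 5.95 tcp [441.4 257.7 111. ] rpy [-179.2   -1.2  -27.5] F [-1.2  1.6  1.1] open 13.9
```

Call:
servo_tool --steps '[[[0,0,-1.5],0,1],[[0,0,-2.5],0,1],[[0,0,-3],0,1],[[0,0,-3],0,1],[[0,0,0],0,1]]'

```text
t: 6.45
eef_pos: [438.8, 256.6, 213.7]
tcp_rot: [-3.13, -0.02, -0.48]
force: [-0.2, 0.6, -1.1]
opening: 14.0
```

```bash
python3 - <<'E'
from plan import *
st()
for n in("side","top"):
    im=snapshot(n); r0,r1,c0,c1=((140,350,160,350) if n=="side" else (110,255,145,315)); crop(n,im,r0,r1,c0,c1,2.85 if n=="side" else 4,f"pics/{n}3.png")
    print(n,[(round(d['p'],2),np.round(d['location'],1)) for d in mark_of('pusher',n)])
E
```

```text
t 6.45 tcp [438.8 256.6 213.7] rpy [-179.3   -1.1  -27.5] F [-0.2  0.6 -1.1] open 14.0
side [(0.51, array([278.5, 174.9]))]
top []
```

View pics/side3.png

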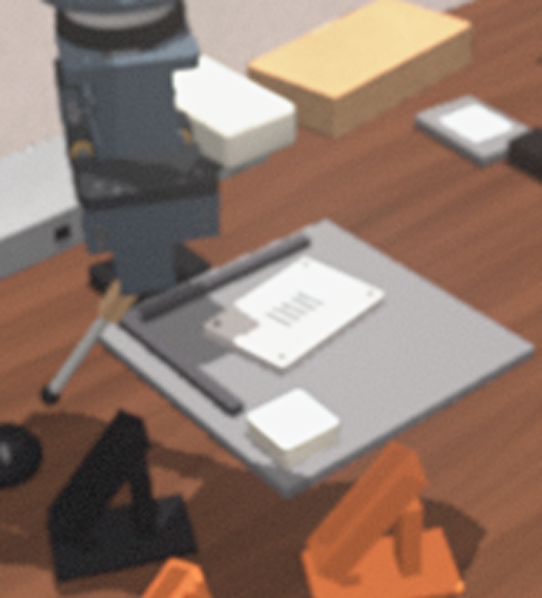

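View pics/top3.png

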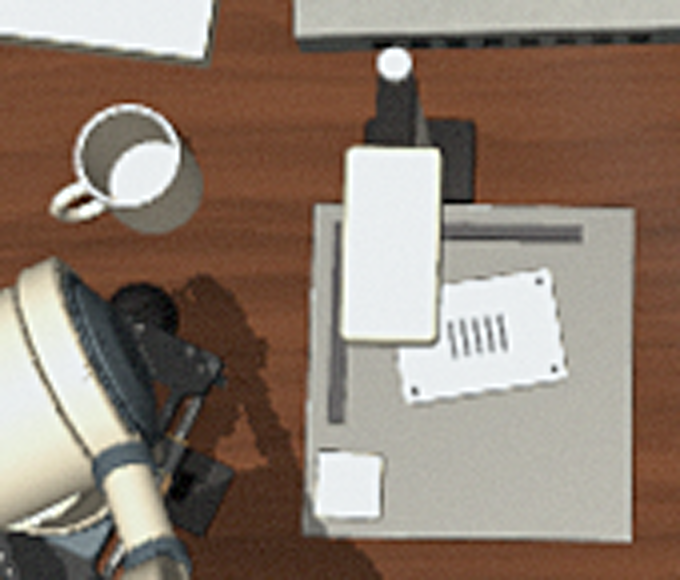

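```bash
cat >> plan.py <<'E'
def tool(o=None):
    o=o or get_obs();M=np.eye(4);M[:3,:3]=R.from_euler('xyz',o['tcp_rot']).as_matrix();M[:3,3]=o['eef_pos'];return M
E
python3 - <<'E'
from plan import *
M=tool()
for off in [(0,-74.9,77),(0,-70.3,77),(0,-74.9,73),(0,-70,80)]:
    P=ap(M,off)[0];print(off,P,proj('side',P))
print("obs 278.4 177.0")
b,p,s=np.load('poses.npy')
print(np.linalg.inv(T(*b,12))@np.r_[ap(M,(0,-74.9,77))[0],1])
E
```

```text
(0, -74.9, 77) [472.46629645 321.99308761 132.87503441] [[280.86815936 175.95689806]]
(0, -70.3, 77) [470.34136564 317.91340697 132.84545504] [[280.45539222 178.42238385]]
(0, -74.9, 73) [472.40021299 321.99850998 136.87448482] [[279.19946942 175.69024259]]
(0, -70, 80) [470.25234579 317.64327406 129.84393815] [[281.67455725 178.77775658]]
obs 278.4 177.0
[-71.47834901 276.54218373 120.87503441   1.        ]
```

```bash
cat >> plan.py <<'E'
b,p0,s0=np.load('poses.npy')
OFF=np.array([0,-73,76.])
BD=T(*b)
def tcp_for(ball_b,yaw_deg,off=None):
    "tcp for ball at board coords (z above table), tool vertical"
    M=R.from_euler('xyz',[math.pi,0,math.radians(yaw_deg)]).as_matrix()
    return ap(BD,ball_b)[0]-M@(OFF if off is None else off)
def ball(o=None):
    P=ap(tool(o),OFF)[0];return P,ap(np.linalg.inv(BD),P)[0]
E
python3 - <<'E'
from plan import *
st()
by=math.degrees(b[2]);print(by)
A=tcp_for([-60,10,100],by);print(A); A[2]=205
show(plan(A+[-40,0,0],by),1)
print(onz('top',[231.3,231.5],34),ap(np.linalg.inv(BD),[*onz('top',[231.3,231.5],34),0]))
E
```

```text
t 6.65 tcp [436.6 255.7 209.4] rpy [-179.6   -0.9  -27.5] F [-0.1  0.1 -0.6] open 13.8
-1.917425894008562
[472.5774261  -17.74303746 176.        ]
[[[2.05, 4.07, 0.07], -4.27, 1], [[1.74, 4.21, 0.07], -4.27, 1], [[1.42, 4.33, 0.07], -4.27, 1], [[1.09, 4.42, 0.07], -4.27, 1], [[0.76, 4.49, 0.07], -4.27, 1]]
[[[0.42, 4.54, 0.07], -4.27, 1]]
[440.92637882 139.18178463] [[-96.88389639  92.77794057   0.        ]]
```

Call:
servo_tool --steps '[[[2.0,4.1,-0.1],-4.3,1],[[1.7,4.2,-0.1],-4.3,1],[[1.4,4.3,-0.1],-4.3,1],[[1.1,4.4,-0.1],-4.3,1],[[0.8,4.5,0],-4.3,1]]'

```text
t: 7.15
eef_pos: [431.6, 25.8, 208.2]
tcp_rot: [3.141, -0.009, -0.084]
force: [1.8, -0.8, -0.2]
opening: 13.5
```

Call:
servo_tool --steps '[[[0.4,3.0,0],-4,1],[[0,0,0],0,1]]'

```text
t: 7.35
eef_pos: [431.6, -9.9, 206.2]
tcp_rot: [3.139, -0.005, -0.013]
force: [-0.0, 0.1, -0.6]
opening: 14.1
```

```bash
python3 - <<'E'
from plan import *
st();print(ball())
by=math.degrees(b[2])
show(plan(tcp_for([-70,10,50],by),by),1)
for n in("side","top"):
    im=snapshot(n); r0,r1,c0,c1=((140,350,200,390) if n=="side" else (110,255,185,355)); crop(n,im,r0,r1,c0,c1,2.85 if n=="side" else 4,f"pics/{n}4.png")
E
```

```text
t 7.35 tcp [431.6  -9.9 206.2] rpy [179.9  -0.3  -0.7] F [-0.   0.1 -0.6] open 14.1
(array([432.98247233,  62.90924142, 130.0898043 ]), array([-102.2713406 ,   16.28230708,  130.0898043 ]))
[[[1.55, 0.35, 4.01], 0.59, 1], [[1.56, 0.34, 4.01], 0.59, 1]]
```

View pics/side4.png

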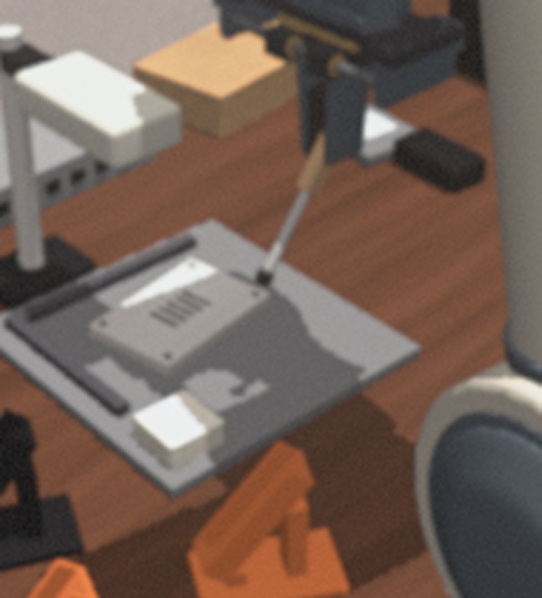

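View pics/top4.png

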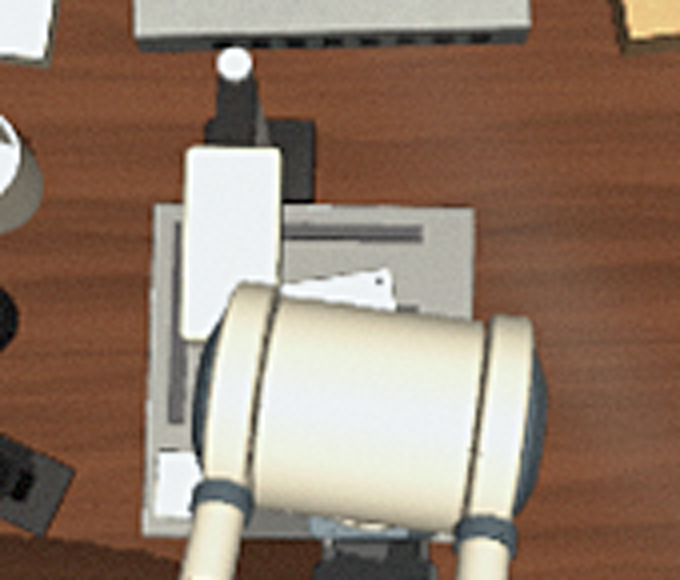

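```bash
python3 - <<'E'
from plan import *
M=tool()
for off in [(0,-73,76),(0,-70,76),(0,-73,72),(0,-73,80),(3,-73,76)]: print(off,proj('side',ap(M,off)))
print('obs 237.4 292.1')
E
```

```text
(0, -73, 76) [[237.09226046 290.5968663 ]]
(0, -70, 76) [[236.54234933 291.65067036]]
(0, -73, 72) [[235.50852568 290.57794007]]
(0, -73, 80) [[238.66973777 290.61570603]]
(3, -73, 76) [[236.5080721  289.63265015]]
obs 237.4 292.1
```

Call:
servo_tool --steps '[[[1.5,0.3,4],0.6,1],[[1.5,0.3,4],0.6,1],[[0,0,0],0,1]]'

```text
t: 7.75
eef_pos: [463.1, -11.5, 124.0]
tcp_rot: [3.141, -0.007, -0.038]
force: [0.1, 0.1, 0.5]
opening: 14.0
```

```bash
python3 - <<'E'
from plan import *
st();print(ball())
for n in("side","top"):
    im=snapshot(n); r0,r1,c0,c1=((180,330,200,350) if n=="side" else (110,255,185,355)); crop(n,im,r0,r1,c0,c1,4,f"pics/{n}5.png")
print(proj('side',ball()[0]))
E
```

```text
t 7.75 tcp [463.1 -11.5 124. ] rpy [180.   -0.4  -2.2] F [0.1 0.1 0.5] open 14.0
(array([466.32159283,  61.38407729,  47.97525811]), array([-68.89985645,  15.87349551,  47.97525811]))
[[259.78507956 282.00983038]]
```

View pics/side5.png

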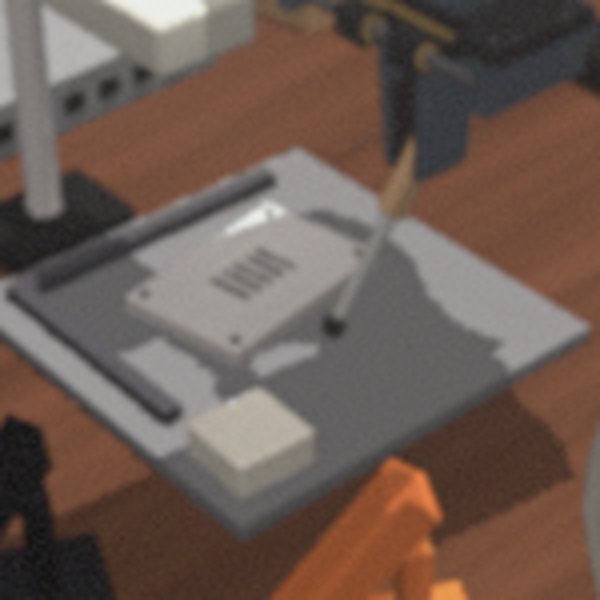

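Call:
servo_tool --steps '[[[0,0,1.5],0,1],[[0,0,0.8],0,1],[[0,0,0],0,1]]'

```text
t: 8.15
eef_pos: [463.7, -9.7, 107.9]
tcp_rot: [3.14, -0.014, -0.034]
force: [0.7, 0.2, -0.4]
opening: 13.8
```

```bash
sed -i 's/OFF=np.array(.*/OFF=np.array([0,-71,77.])/' plan.py; python3 - <<'E'
from plan import *
st();print(ball())
im=snapshot('side'); crop('side',im,180,330,200,350,4,f"pics/side6.png")
print(proj('side',ball()[0]))
E
```

```text
t 8.15 tcp [463.7  -9.7 107.9] rpy [179.9  -0.8  -2. ] F [ 0.7  0.2 -0.4] open 13.8
(array([467.13375457,  61.09401454,  30.81990587]), array([-68.0784442 ,  15.61076941,  30.81990587]))
[[266.79506281 282.04988192]]
```

View pics/side6.png

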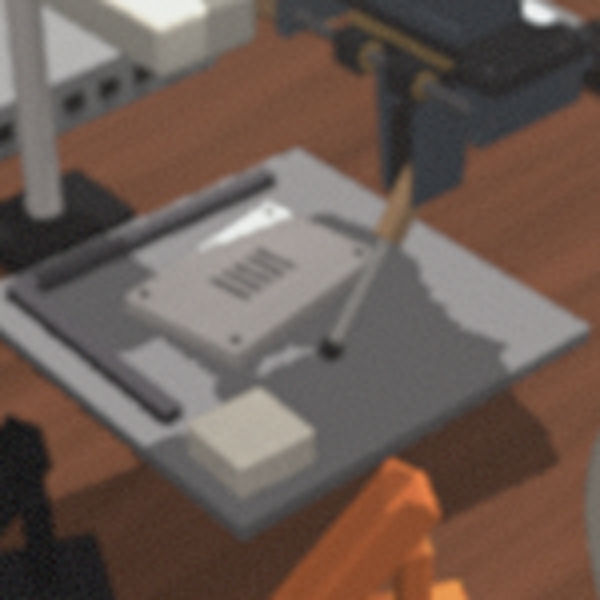

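Call:
servo_tool --steps '[[[0.5,0.2,0.8],0,1],[[1,0.2,0.3],0,1],[[0,0,0],0,1]]'

```text
t: 8.5
eef_pos: [481.2, -14.6, 99.0]
tcp_rot: [3.14, -0.018, -0.034]
force: [-0.3, 0.2, -0.8]
opening: 14.0
```

```bash
python3 - <<'E'
from plan import *
st();print(ball())
E
```

```text
t 8.5 tcp [481.2 -14.6  99. ] rpy [179.9  -1.   -2. ] F [-0.3  0.2 -0.8] open 14.0
(array([485.00967016,  56.12255879,  21.84916512]), array([-50.04619691,  11.24021017,  21.84916512]))
```

Call:
servo_tool --steps '[[[1,0,0],0,1],[[0.7,0,0],0,1],[[0.7,0,0],0,1],[[0.6,0,0],0,1],[[0,0,0],0,1]]'

```text
t: 9.0
eef_pos: [514.0, -15.9, 99.5]
tcp_rot: [3.14, -0.017, -0.034]
force: [0.3, -0.5, -0.3]
opening: 13.7
```

```bash
python3 - <<'E'
from plan import *
st();print(ball())
im=snapshot('side'); crop('side',im,180,330,200,350,4,f"pics/side7.png")
print(proj('side',ball()[0]))
E
```

```text
t 9.0 tcp [514.  -15.9  99.5] rpy [179.9  -1.   -2. ] F [ 0.3 -0.5 -0.3] open 13.7
(array([517.66894314,  54.88866817,  22.3779408 ]), array([-17.36392538,  11.0997619 ,  22.3779408 ]))
[[259.37766538 269.55209553]]
```

View pics/side7.png

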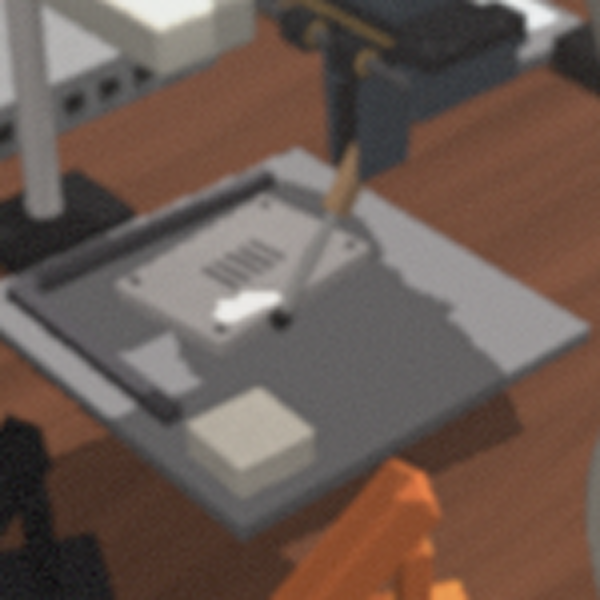

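Call:
servo_tool --steps '[[[0.6,0,0.1],0,1],[[0.6,0,0.1],0,1],[[0.5,0,0],0,1],[[0.4,0,0],0,1],[[0,0,0],0,1]]'

```text
t: 9.55
eef_pos: [535.0, -16.4, 97.3]
tcp_rot: [3.14, -0.014, -0.034]
force: [-1.3, 0.1, 0.6]
opening: 13.7
```

```bash
python3 - <<'E'
from plan import *
st();print(ball())
im=snapshot('side'); crop('side',im,180,330,200,350,4,f"pics/side8.png")
print(proj('side',ball()[0]))
E
```

```text
t 9.55 tcp [535.  -16.4  97.3] rpy [179.9  -0.8  -2. ] F [-1.3  0.1  0.6] open 13.7
(array([538.52911392,  54.41940755,  20.23896125]), array([ 3.50026655, 11.32872758, 20.23896125]))
[[256.17930582 263.821911  ]]
```

View pics/side8.png

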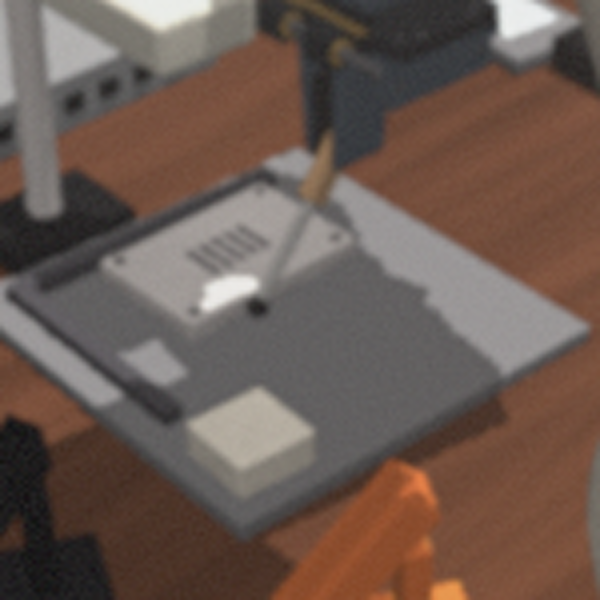

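Call:
servo_tool --steps '[[[0.3,0,0],0,1],[[0.3,0,0],0,1],[[0.3,0,0],0,1]]'

```text
t: 9.9
eef_pos: [542.7, -16.5, 97.2]
tcp_rot: [3.14, -0.011, -0.034]
force: [-9.2, -1.9, 3.3]
opening: 14.1
```

Call:
servo_tool --steps '[[[0.2,0,0],0,1],[[0.2,0,0],0,1]]'

```text
t: 10.1
eef_pos: [543.8, -16.9, 96.8]
tcp_rot: [3.139, -0.005, -0.032]
force: [-10.4, -3.3, 7.7]
opening: 14.2
```

```bash
python3 - <<'E'
from plan import *
st();print(ball())
im=snapshot('side'); crop('side',im,180,330,200,350,4,f"pics/side9.png")
print(proj('side',ball()[0]))
E
```

```text
t 10.1 tcp [543.8 -16.9  96.8] rpy [179.9  -0.3  -1.8] F [-10.4  -3.3   7.7] open 14.2
(array([546.45497165,  53.88021093,  19.62839962]), array([11.43972754, 11.05502532, 19.62839962]))
[[254.84422971 261.76758367]]
```

View pics/side9.png

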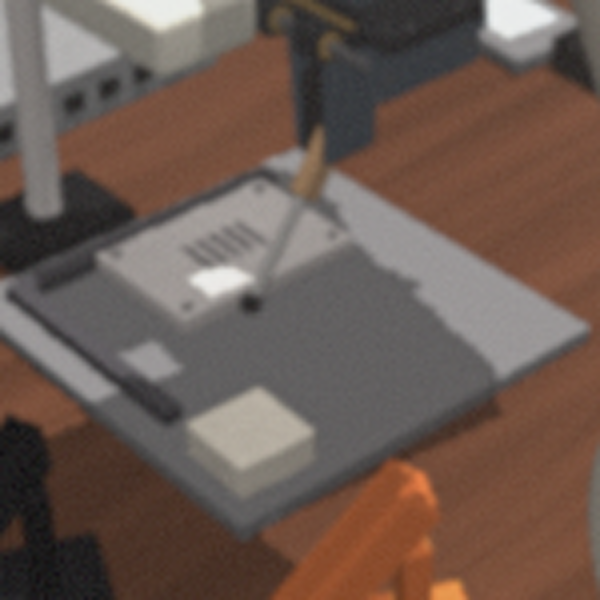

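Call:
servo_tool --steps '[[[-1,0,-0.1],0,1],[[-1.5,0,-0.5],0,1],[[0,0.5,-3],0,1],[[0,0.5,-3],0,1],[[0,0,0],0,1]]'

```text
t: 10.65
eef_pos: [517.5, -26.4, 164.6]
tcp_rot: [3.139, -0.006, -0.033]
force: [0.1, -0.6, -1.0]
opening: 14.0
```

```bash
python3 - <<'E'
from plan import *
st();print(ball())
A=tcp_for([60,-95,70],-42);print(A)
show(plan(A,-42),1)
A=tcp_for([60,-95,22],-42);print(A)
im=snapshot('side'); crop('side',im,180,330,200,350,4,f"pics/side10.png")
im=snapshot('top'); crop('top',im,110,255,185,355,4,f"pics/top10.png")
E
```

```text
t 10.65 tcp [517.5 -26.4 164.6] rpy [179.9  -0.3  -1.9] F [ 0.1 -0.6 -1. ] open 14.0
(array([520.25729393,  44.40352791,  87.39450345]), array([-14.42619998,   0.70709643,  87.39450345]))
[ 543.93127059 -106.50350068  147.        ]
[[[0.58, 1.58, 0.35], 8.03, 1], [[0.8, 1.49, 0.35], 8.03, 1], [[1.0, 1.36, 0.35], 8.03, 1], [[1.18, 1.21, 0.35], 8.03, 1], [[1.33, 1.03, 0.35], 8.03, 1]]
[ 543.93127059 -106.50350068   99.        ]
```

View pics/side10.png

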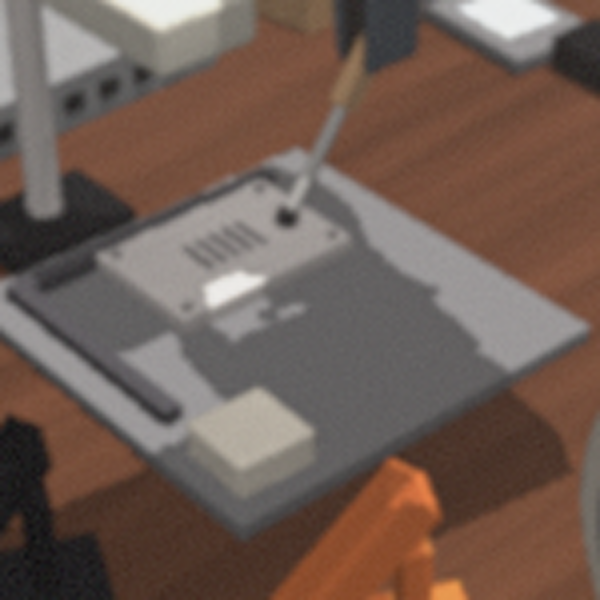

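View pics/top10.png

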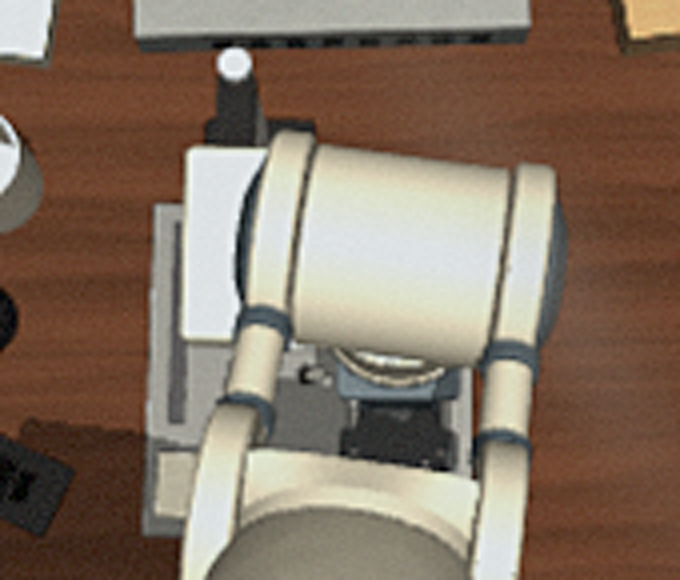

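Call:
servo_tool --steps '[[[0.6,1.6,0.2],8,1],[[0.8,1.5,0.3],8,1],[[1,1.4,0.3],8,1],[[1.2,1.2,0.3],8,1],[[1.3,1,0.3],8,1]]'

```text
t: 11.25
eef_pos: [541.0, -106.1, 142.7]
tcp_rot: [3.14, 0.002, -0.751]
force: [-0.2, 1.0, -0.5]
opening: 13.7
```

```bash
python3 - <<'E'
from plan import *
st();print(ball())
A=tcp_for([60,-95,50],-42);print(A)
show(plan(A,-42),1)
im=snapshot('side'); crop('side',im,180,330,200,350,4,f"pics/side11.png")
print(proj('side',ball()[0]))
E
```

```text
t 11.25 tcp [ 541.  -106.1  142.7] rpy [ 1.799e+02  1.000e-01 -4.300e+01] F [-0.2  1.  -0.5] open 13.7
(array([589.2988913 , -54.20267349,  65.62898794]), array([ 57.8760196 , -95.53382088,  65.62898794]))
[ 543.93127059 -106.50350068  127.        ]
[[[0.24, -0.17, 1.57], -1.04, 1]]
[[214.46804489 283.22343243]]
```

View pics/side11.png

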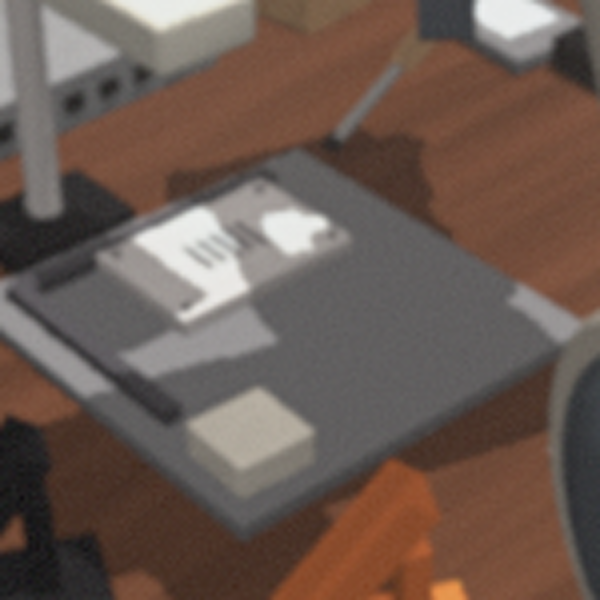

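```bash
python3 - <<'E'
from plan import *
def f(p):
    return np.concatenate([proj('side',ap(T(*p),P))[0]-[180+y/4-.5,200+x/4-.5] for P,(x,y) in zip([(45,-65,24),(-45,-65,24),(-45,65,24),(45,65,24)],[(263,178),(352,238),(187,323),(97,257)])])
r=least_squares(f,[570,60,0],x_scale=[100,100,.1]);print(r.x,r.fun.round(1))
M=np.linalg.inv(BD)@T(*r.x)
for P in [(45,65,0),(45,-65,0),(-45,65,0),(-45,-65,0)]: print(ap(M,P))
E
```

```text
[ 5.94606948e+02  3.10570066e+01 -2.98877425e-02] [ 0.4 -0.3 -0.2  0.6 -0.2 -0.2  0.  -0.1]
[[105.09555301  55.0163022    0.        ]]
[[105.56064685 -74.98286583   0.        ]]
[[15.09612899 54.69431416  0.        ]]
[[ 15.56122283 -75.30485387   0.        ]]
```

Call:
servo_tool --steps '[[[0.4,0.1,2],0,1],[[0.2,0.2,1.5],0,1],[[0,0,0.8],0,1],[[0,0,0],0,1]]'

```text
t: 11.7
eef_pos: [543.3, -115.2, 95.0]
tcp_rot: [3.138, 0.002, -0.759]
force: [-4.6, -6.1, 15.0]
opening: 14.1
```

```bash
python3 - <<'E'
from plan import *
st();print(ball())
im=snapshot('side'); crop('side',im,180,330,200,350,4,f"pics/side12.png")
print(proj('side',ball()[0]))
E
```

```text
t 11.7 tcp [ 543.3 -115.2   95. ] rpy [ 1.798e+02  1.000e-01 -4.350e+01] F [-4.6 -6.1 15. ] open 14.1
(array([591.85469047, -63.72285441,  17.76122223]), array([  60.74892489, -104.96315646,   17.76122223]))
[[229.0018159  285.16631366]]
```

View pics/side12.png

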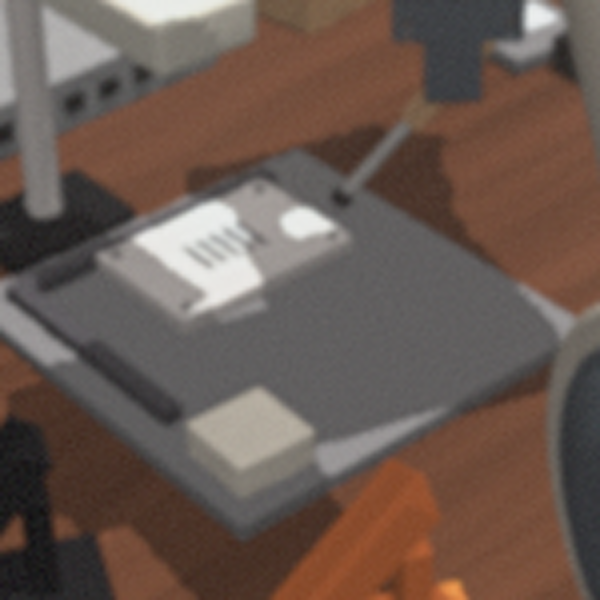

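Call:
servo_tool --steps '[[[0,0,-0.3],0,1],[[0,0,0],0,1]]'

```text
t: 11.95
eef_pos: [543.0, -114.3, 97.8]
tcp_rot: [3.138, 0.003, -0.756]
force: [0.5, -0.3, -0.4]
opening: 14.4
```

```bash
python3 - <<'E'
from plan import *
st();print(ball())
A=tcp_for([60,-75,21],-43.5);show(plan(A,-43.5,step=6),1)
E
```

```text
t 11.95 tcp [ 543.  -114.3   97.8] rpy [179.8   0.2 -43.3] F [ 0.5 -0.3 -0.4] open 14.4
(array([591.32379053, -62.70115491,  20.52542047]), array([  60.18413702, -103.95979248,   20.52542047]))
[[[-0.39, -0.43, 0.0], 0.03, 1], [[-0.39, -0.43, 0.0], 0.03, 1], [[-0.39, -0.43, 0.0], 0.03, 1], [[-0.4, -0.43, 0.0], 0.03, 1], [[-0.4, -0.43, 0.0], 0.03, 1]]
```

Call:
servo_tool --steps '[[[-0.5,-0.6,0],0,1],[[-0.5,-0.5,0],0,1],[[-0.4,-0.5,0],0,1],[[-0.4,-0.5,0],0,1],[[-0.4,-0.4,0],0,1]]'

```text
t: 12.45
eef_pos: [544.0, -77.9, 97.7]
tcp_rot: [3.138, 0.003, -0.755]
force: [-0.3, -1.8, -0.4]
opening: 13.6
```

```bash
python3 - <<'E'
from plan import *
st();print(ball())
im=snapshot('side'); crop('side',im,180,330,200,350,4,f"pics/side13.png")
print(proj('side',ball()[0]))
A=tcp_for([60,-45,21],-43.3);show(plan(A,-43.3,step=6),1)
E
```

```text
t 12.45 tcp [544.  -77.9  97.7] rpy [179.8   0.2 -43.3] F [-0.3 -1.8 -0.4] open 13.6
(array([592.3152879 , -26.3281011 ,  20.36766275]), array([ 59.95806781, -67.5739298 ,  20.36766275]))
[[234.01914853 273.97036794]]
[[[-0.36, -0.41, -0.01], 0.01, 1], [[-0.36, -0.41, -0.01], 0.01, 1], [[-0.36, -0.41, -0.01], 0.01, 1], [[-0.36, -0.41, -0.01], 0.01, 1]]
```

View pics/side13.png

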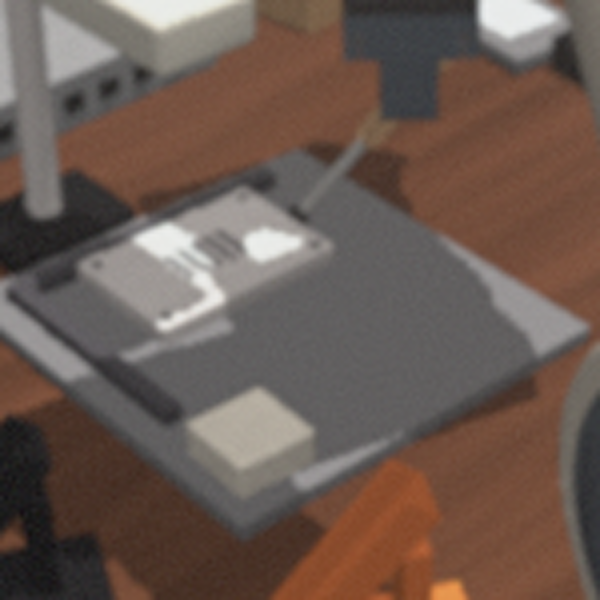

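Call:
servo_tool --steps '[[[-0.4,-0.5,0],0,1],[[-0.4,-0.5,0],0,1],[[-0.4,-0.4,0],0,1],[[-0.3,-0.3,0],0,1],[[0,0,0],0,1]]'

```text
t: 13.0
eef_pos: [544.8, -52.3, 97.7]
tcp_rot: [3.138, 0.003, -0.754]
force: [0.5, -1.3, -0.4]
opening: 13.7
```

```bash
python3 - <<'E'
from plan import *
st();print(ball())
im=snapshot('side'); crop('side',im,180,330,200,350,4,f"pics/side14.png")
print(proj('side',ball()[0]))
E
```

```text
t 13.0 tcp [544.8 -52.3  97.7] rpy [179.8   0.2 -43.2] F [ 0.5 -1.3 -0.4] open 13.7
(array([593.02131607,  -0.61724701,  20.39406672]), array([ 59.80343737, -41.85384847,  20.39406672]))
[[237.67265519 266.28501719]]
```

View pics/side14.png

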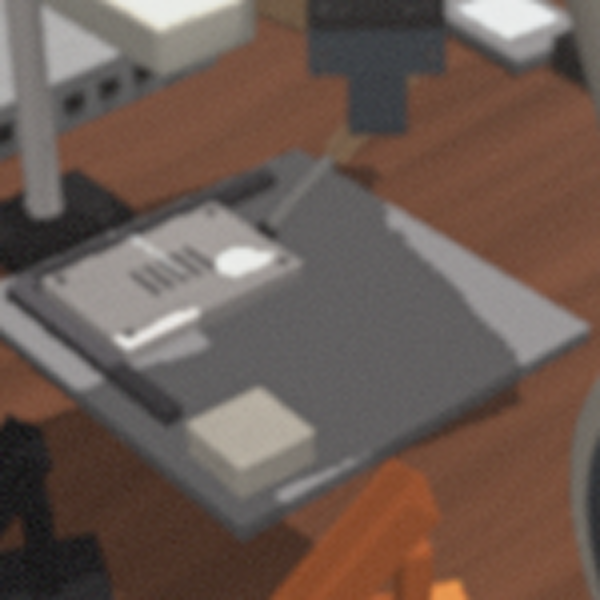

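Call:
servo_tool --steps '[[[-0.25,-0.3,0],0,1],[[-0.25,-0.3,0],0,1],[[-0.2,-0.2,0],0,1]]'

```text
t: 13.35
eef_pos: [545.9, -43.3, 98.3]
tcp_rot: [3.137, -0.0, -0.755]
force: [-1.7, -13.9, 7.3]
opening: 14.1
```

```bash
python3 - <<'E'
from plan import *
st();print(ball())
im=snapshot('side'); crop('side',im,180,330,200,350,4,f"pics/side15.png")
print(proj('side',ball()[0]))
E
```

```text
t 13.35 tcp [545.9 -43.3  98.3] rpy [179.7  -0.  -43.3] F [ -1.7 -13.9   7.3] open 14.1
(array([594.26543284,   8.1167166 ,  20.92437633]), array([ 60.75462656, -33.08314805,  20.92437633]))
[[238.69279597 263.10925711]]
```

View pics/side15.png

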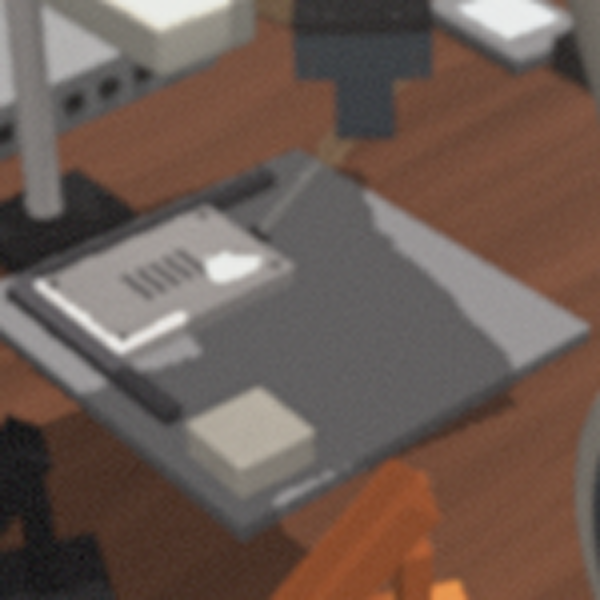

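Call:
servo_tool --steps '[[[0.4,0.5,0],0,1],[[0.7,0.8,-0.2],0,1],[[0.5,0.5,-3],0,1],[[0,0,-3],0,1],[[0,0,0],0,1]]'

```text
t: 13.9
eef_pos: [544.6, -68.8, 161.8]
tcp_rot: [3.136, 0.003, -0.756]
force: [0.8, 0.0, -0.6]
opening: 13.9
```

```bash
python3 - <<'E'
from plan import *
st();print(ball())
im=snapshot('side'); cv2.imwrite('pics/side16full.png',im[:,:,::-1])
im=im
def ring(M,hx,hy,z): return ap(M,[(hx,hy,z),(hx,-hy,z),(-hx,-hy,z),(-hx,hy,z),(hx,hy,z)])
crop('side',im,215,290,200,290,8,"pics/side16.png")
crop('side',im,215,290,200,290,8,"pics/side16t.png",[(ring(BD@T(60,35,0),45,65,24),(0,0,255)),(ap(BD,[(105,-88,22),(105,100,22),(-45,100,22)]),(0,255,255))])
by=math.degrees(b[2])
A=tcp_for([-12,30,87],by);show(plan(A,by),1)
E
```

```text
t 13.9 tcp [544.6 -68.8 161.8] rpy [179.7   0.2 -43.3] F [ 0.8  0.  -0.6] open 13.9
(array([592.87920244, -17.2169781 ,  84.45795785]), array([ 60.21681619, -58.44904015,  84.45795785]))
[[[-1.31, -0.73, -0.08], -8.28, 1], [[-1.19, -0.91, -0.08], -8.28, 1], [[-1.04, -1.07, -0.08], -8.28, 1], [[-0.88, -1.21, -0.08], -8.28, 1], [[-0.7, -1.32, -0.08], -8.28, 1]]
```

View pics/side16.png

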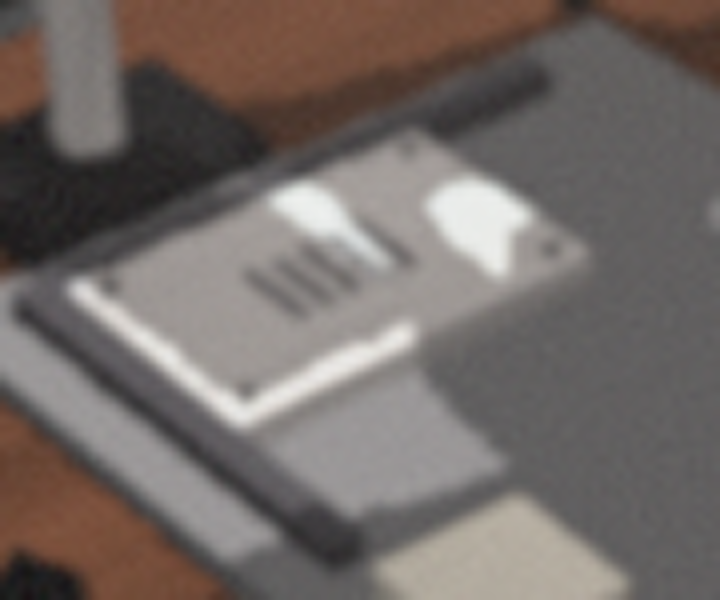

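View pics/side16t.png

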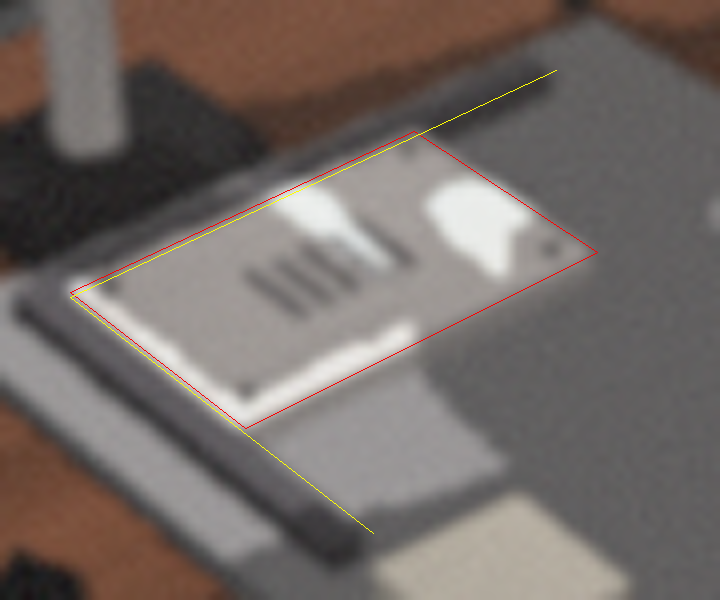

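Call:
servo_tool --steps '[[[-1.3,-0.6,0],-8.3,1],[[-1.2,-0.8,0],-8.3,1],[[-1.1,-0.9,0],-8.3,1],[[-0.9,-1,0],-8.3,1],[[-0.7,-1.1,0],-8.3,1]]'

```text
t: 14.45
eef_pos: [513.8, -4.8, 156.1]
tcp_rot: [-3.142, 0.013, -0.012]
force: [-0.5, 0.0, -1.2]
opening: 13.8
```

```bash
python3 - <<'E'
from plan import *
st();print(ball())
by=math.degrees(b[2])
show(plan(tcp_for([-12,20,24],by),by,step=25),1)
E
```

```text
t 14.45 tcp [513.8  -4.8 156.1] rpy [-180.     0.7   -0.7] F [-0.5  0.  -1.2] open 13.8
(array([513.65964308,  66.23710341,  79.14205859]), array([-21.75068956,  22.30769522,  79.14205859]))
[[[0.24, 0.08, 1.84], 0.42, 1], [[0.24, 0.08, 1.84], 0.42, 1], [[0.24, 0.08, 1.84], 0.42, 1]]
```

Call:
servo_tool --steps '[[[0.1,0.1,1.9],0.4,1],[[0.1,0.1,1.9],0.4,1],[[0.1,0.1,1.2],0.3,1],[[0,0,0.3],0,1],[[0,0,0],0,1]]'

```text
t: 14.95
eef_pos: [512.4, -6.4, 97.7]
tcp_rot: [-3.14, 0.019, -0.023]
force: [-0.2, -0.1, -0.4]
opening: 13.7
```

```bash
python3 - <<'E'
from plan import *
st();print(ball())
by=math.degrees(b[2])
show(plan(tcp_for([4,20,21],by),by,step=6),1)
E
```

```text
t 14.95 tcp [512.4  -6.4  97.7] rpy [-179.9    1.1   -1.3] F [-0.2 -0.1 -0.4] open 13.7
(array([512.51024089,  64.72880156,  20.84943693]), array([-22.84898169,  20.76177987,  20.84943693]))
[[[0.49, 0.02, -0.01], 0.12, 1], [[0.49, 0.02, -0.01], 0.12, 1], [[0.49, 0.02, -0.01], 0.12, 1], [[0.49, 0.02, -0.01], 0.12, 1], [[0.49, 0.01, -0.01], 0.12, 1]]
```

Call:
servo_tool --steps '[[[0.6,0,0],0,1],[[0.6,0,0],0,1],[[0.6,0,0],0,1],[[0.5,0,0],0,1],[[0.3,0,0],0,1]]'

```text
t: 15.45
eef_pos: [541.5, -7.4, 98.7]
tcp_rot: [-3.14, 0.017, -0.023]
force: [0.3, -0.6, -1.1]
opening: 13.6
```

```bash
python3 - <<'E'
from plan import *
st();print(ball())
E
```

```text
t 15.45 tcp [541.5  -7.4  98.7] rpy [-179.9    1.    -1.3] F [ 0.3 -0.6 -1.1] open 13.6
(array([541.85436014,  63.78706231,  21.81310477]), array([ 6.51021717, 20.80239717, 21.81310477]))
```

Call:
servo_tool --steps '[[[0.2,0,0.1],0,1],[[0.2,0,0],0,1]]'

```text
t: 15.65
eef_pos: [544.6, -7.4, 97.4]
tcp_rot: [-3.14, 0.02, -0.022]
force: [-7.1, -2.1, 3.1]
opening: 13.7
```

Call:
servo_tool --steps '[[[0.2,0,0],0,1],[[0.1,0,0],0,1]]'

```text
t: 15.85
eef_pos: [544.9, -7.6, 96.9]
tcp_rot: [-3.141, 0.026, -0.021]
force: [-5.0, -1.5, 6.9]
opening: 13.9
```

```bash
python3 - <<'E'
from plan import *
st();print(ball())
im=snapshot('side')
crop('side',im,215,290,200,290,8,"pics/side17.png")
E
```

```text
t 15.85 tcp [544.9  -7.6  96.9] rpy [-179.9    1.5   -1.2] F [-5.  -1.5  6.9] open 13.9
(array([544.42285601,  63.52017966,  19.94606101]), array([ 9.08620457, 20.62160364, 19.94606101]))
```

View pics/side17.png

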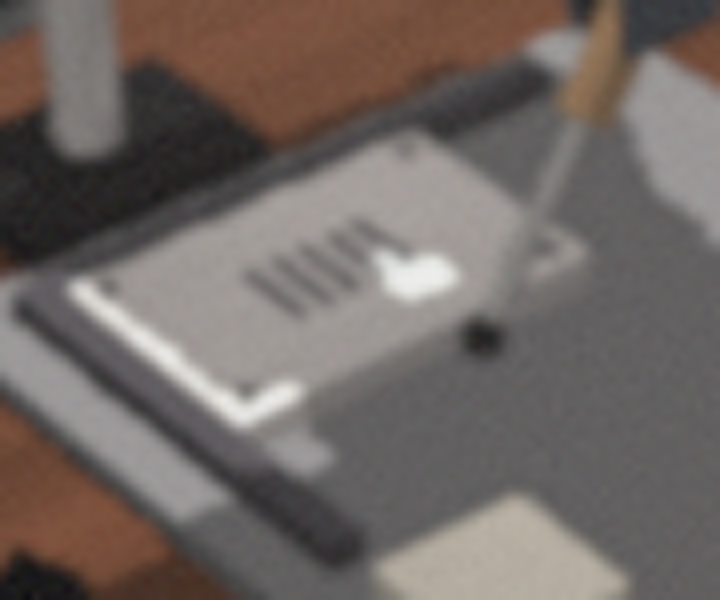

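Call:
servo_tool --steps '[[[-1,0,-0.1],0,1],[[-2,0,-0.3],0,1],[[-2,0,-3.5],0,1],[[-3,0,-4],0,1],[[-3,0,-4],0,1]]'

```text
t: 16.4
eef_pos: [433.3, -5.0, 216.6]
tcp_rot: [-3.139, 0.033, -0.021]
force: [1.5, 1.0, -0.1]
opening: 13.6
```

```bash
python3 - <<'E'
from plan import *
st();print(ball())
show(plan([438.8,256.6,220],-27.5),1)
E
```

```text
t 16.4 tcp [433.3  -5.  216.6] rpy [-179.9    1.9   -1.2] F [ 1.5  1.  -0.1] open 13.6
(array([432.25946419,  66.20498882, 139.81678004]), array([-103.10421682,   19.55201791,  139.81678004]))
[[[0.0, -4.36, -0.06], 4.38, 1], [[-0.33, -4.35, -0.06], 4.38, 1], [[-0.67, -4.31, -0.06], 4.38, 1], [[-0.99, -4.25, -0.06], 4.38, 1], [[-1.31, -4.16, -0.06], 4.38, 1]]
[[[-1.63, -4.05, -0.06], 4.38, 1]]
```

Call:
servo_tool --steps '[[[0,-4.3,0],4.4,1],[[-0.3,-4.3,0],4.4,1],[[-0.7,-4.3,0],4.4,1],[[-1,-4.2,0],4.4,1],[[-1.3,-4.1,0],4.4,1]]'

```text
t: 16.9
eef_pos: [435.9, 212.5, 223.8]
tcp_rot: [3.135, 0.02, -0.427]
force: [0.9, -0.5, -0.3]
opening: 13.7
```

```bash
python3 - <<'E'
from plan import *
st()
show(plan([438.8,256.6,213.7],-27.5),1)
E
```

```text
t 16.9 tcp [435.9 212.5 223.8] rpy [179.6   1.2 -24.5] F [ 0.9 -0.5 -0.3] open 13.7
[[[-1.56, -4.14, 1.01], 3.02, 1]]
```

Call:
servo_tool --steps '[[[-1.2,-3.2,1],3,1],[[0,0,0],0,1],[[0,0,0],0,1]]'

```text
t: 17.2
eef_pos: [436.0, 252.4, 213.5]
tcp_rot: [3.136, 0.02, -0.479]
force: [0.2, 0.2, -0.5]
opening: 13.9
```

```bash
python3 - <<'E'
from plan import *
st();
im=snapshot('side'); cv2.imwrite('pics/side18f.png',im[:,:,::-1]); crop('side',im,200,350,160,300,4,"pics/side18.png")
im=snapshot('top'); crop('top',im,170,255,155,255,6,"pics/top18.png")
M=tool()
print(proj('side',ball()[0]))
show(plan([438.8,256.6,213.7],-27.5),1)
E
```

```text
t 17.2 tcp [436.  252.4 213.5] rpy [179.7   1.1 -27.4] F [ 0.2  0.2 -0.5] open 13.9
[[278.95706919 180.3907126 ]]
[[[-0.01, -0.56, 0.0], -0.03, 1]]
```

View pics/side18.png

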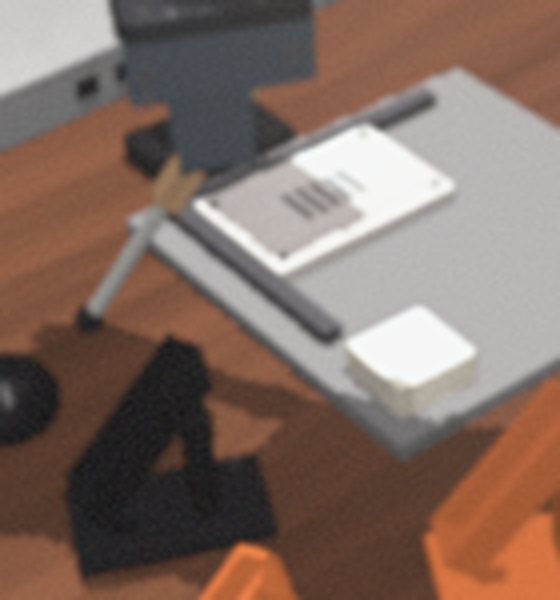

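View pics/top18.png

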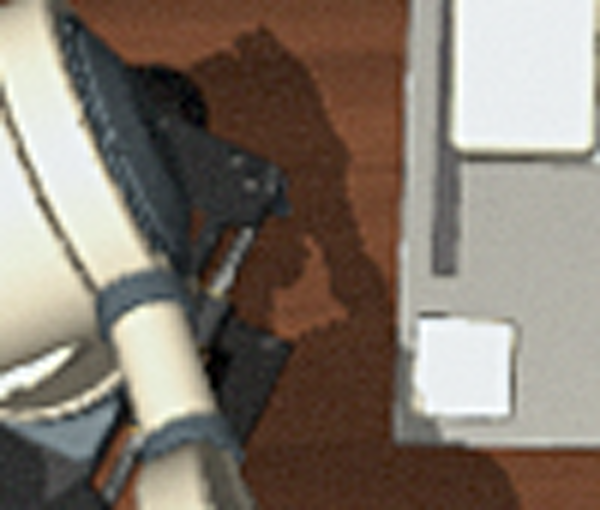

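```bash
python3 - <<'E'
from plan import *
def mk(pos,rpy): 
    M=np.eye(4);M[:3,:3]=R.from_euler('xyz',rpy).as_matrix();M[:3,3]=pos;return M
def off(M,obs): return least_squares(lambda q:proj('side',ap(M,[0,q[0],q[1]]))[0]-obs,[-72,76]).x
o1=off(mk([438.8,256.6,213.7],[-3.13,-.02,-.48]),[278.4,177.0])
M2=tool();o2=off(M2,[279.0,181.75]);print(o1,o2)
seat=ap(mk([441.4,257.7,111.],[-3.127,-.02,-.48]),[0,*o1])[0];print('seat',seat)
d=seat-ap(M2,[0,*o2])[0];t=M2[:3,3]+d;print('target tcp',t)
print((M2[:3,:3].T@d)/10)
for up in (40,15,0):
  print(up,np.round(M2[:3,:3].T@(t+[0,0,up]-get_obs()['eef_pos'])/10,2))
E
```

```text
[-70.03609207  77.81150755] [-68.54755326  77.64304101]
seat [475.62408691 320.11309762  34.23410901]
target tcp [445.49983897 259.00160079 112.2413107 ]
[ 0.67042444 -1.14355355 10.12690448]
40 [ 0.59 -1.12  6.13]
15 [ 0.64 -1.14  8.63]
0 [ 0.67 -1.14 10.13]
```

Call:
servo_tool --steps '[[[0.3,-0.6,2],0,1],[[0.2,-0.5,2],0,1],[[0,0,2],0,1],[[0,0,0],0,1]]'

```text
t: 17.7
eef_pos: [446.0, 255.0, 153.7]
tcp_rot: [3.138, 0.017, -0.484]
force: [-0.3, 0.8, -0.1]
opening: 13.7
```

```bash
python3 - <<'E'
from plan import *
st();
im=snapshot('side'); crop('side',im,200,350,160,300,4,"pics/side19.png")
o=get_obs();M=tool()
print(M[:3,:3].T@(np.array([444,259,113])-o['eef_pos'])/10)
E
```

```text
t 17.7 tcp [446.  255.  153.7] rpy [179.8   1.  -27.7] F [-0.3  0.8 -0.1] open 13.7
[-0.34437876 -0.20921863  4.20530456]
```

View pics/side19.png

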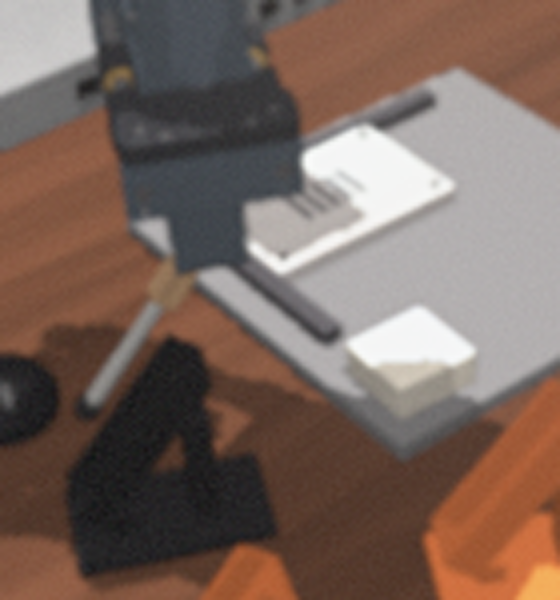

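Call:
servo_tool --steps '[[[-0.2,-0.4,1.2],0,1],[[-0.1,-0.3,1],0,1],[[0,0,0.7],0,1],[[0,0,0],0,1]]'

```text
t: 18.15
eef_pos: [448.4, 263.1, 126.4]
tcp_rot: [-3.141, 0.014, -0.485]
force: [-0.6, 0.6, -0.4]
opening: 14.1
```

```bash
python3 - <<'E'
from plan import *
st();
im=snapshot('side'); crop('side',im,200,350,160,300,4,"pics/side20.png")
o=get_obs();M=tool()
print(M[:3,:3].T@(np.array([444,259,113])-o['eef_pos'])/10)
E
```

```text
t 18.15 tcp [448.4 263.1 126.4] rpy [-180.     0.8  -27.8] F [-0.6  0.6 -0.4] open 14.1
[-0.19275242  0.58655991  1.38428606]
```

View pics/side20.png

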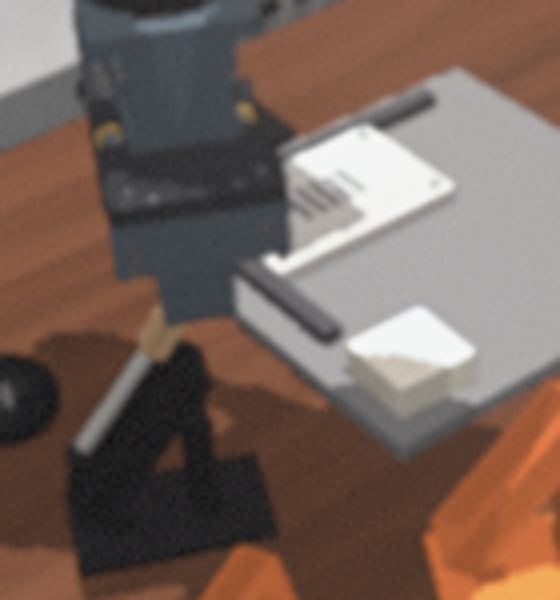

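Call:
servo_tool --steps '[[[-0.3,0.5,0.4],0,1],[[0,0.1,0.5],0,1],[[0,0,0],0,1]]'

```text
t: 18.5
eef_pos: [444.2, 259.8, 118.5]
tcp_rot: [-3.137, 0.011, -0.485]
force: [0.4, -0.0, -1.1]
opening: 14.0
```

```bash
python3 - <<'E'
from plan import *
st();
im=snapshot('side'); crop('side',im,200,350,160,300,4,"pics/side21.png")
o=get_obs();M=tool()
print(M[:3,:3].T@(np.array([444,259,113])-o['eef_pos'])/10)
E
```

```text
t 18.5 tcp [444.2 259.8 118.5] rpy [-179.8    0.6  -27.8] F [ 0.4 -0.  -1.1] open 14.0
[0.02468589 0.0890024  0.56846445]
```

View pics/side21.png

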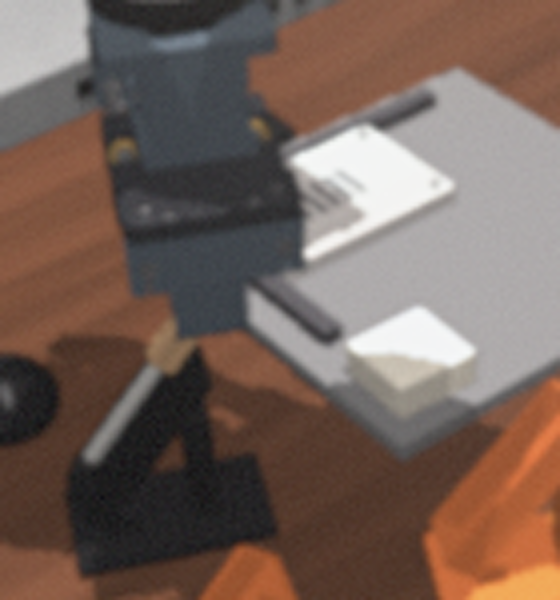

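Call:
servo_tool --steps '[[[0,0.1,0.3],0,1],[[0,0,0.3],0,1],[[0,0,0],0,1]]'

```text
t: 18.85
eef_pos: [443.7, 259.0, 112.4]
tcp_rot: [-3.137, 0.011, -0.485]
force: [0.2, -0.4, -1.2]
opening: 13.7
```

```bash
python3 - <<'E'
from plan import *
st();
o=get_obs();M=tool()
print(M[:3,:3].T@(np.array([444,259,113])-o['eef_pos'])/10)
E
```

```text
t 18.85 tcp [443.7 259.  112.4] rpy [-179.8    0.6  -27.8] F [ 0.2 -0.4 -1.2] open 13.7
[ 0.02158115 -0.01361345 -0.05729548]
```

Call:
servo_tool --steps '[[[0,0,0.2],0,1],[[0,0,0],0,1]]'

```text
t: 19.05
eef_pos: [443.8, 258.7, 110.7]
tcp_rot: [-3.138, 0.011, -0.485]
force: [-1.6, -1.8, 5.3]
opening: 13.7
```

```bash
python3 - <<'E'
from plan import *
st();
im=snapshot('side'); crop('side',im,200,350,160,300,4,"pics/side22.png")
E
```

```text
t 19.05 tcp [443.8 258.7 110.7] rpy [-179.8    0.6  -27.8] F [-1.6 -1.8  5.3] open 13.7
```

View pics/side22.png

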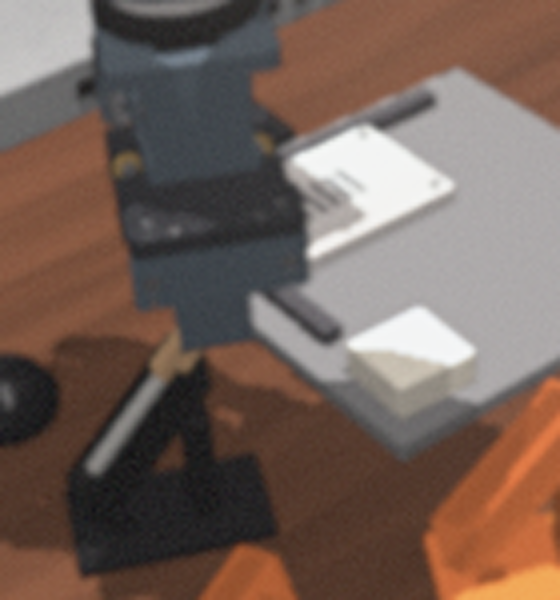

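Call:
servo_tool --steps '[[[0,0,-0.1],0,1],[[0,0,0],0,-1],[[0,0,0],0,-1],[[0,0,0],0,-1],[[0,0,0],0,-1]]'

```text
t: 19.6
eef_pos: [444.1, 258.9, 111.8]
tcp_rot: [-3.137, 0.01, -0.485]
force: [0.5, -0.0, 0.7]
opening: 42.9
```

Call:
servo_tool --steps '[[[0,0,0],0,-1],[[0,0,0],0,-1],[[0,0,0],0,-1],[[0,0,0],0,-1],[[0,0,0],0,-1]]'

```text
t: 20.1
eef_pos: [444.2, 258.9, 111.7]
tcp_rot: [-3.137, 0.01, -0.485]
force: [-0.2, 0.0, 0.0]
opening: 83.1
```

```bash
python3 - <<'E'
from plan import *
st();
im=snapshot('side'); crop('side',im,200,350,160,300,4,"pics/side23.png")
E
```

```text
t 20.1 tcp [444.2 258.9 111.7] rpy [-179.7    0.6  -27.8] F [-0.2  0.   0. ] open 83.1
```

View pics/side23.png

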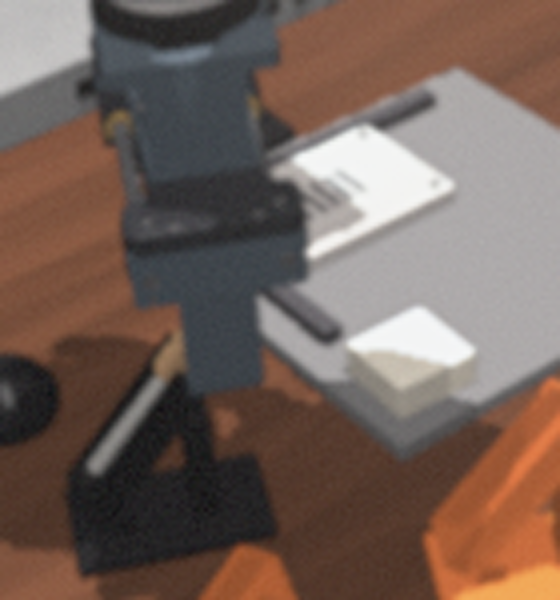

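Released, and the pusher lies in the channel. Now I raise the gripper straight up and clear the view.

Call:
servo_tool --steps '[[[0,0,-2],0,-1],[[0,0,-3],0,-1],[[0,0,-4],0,-1],[[0,0,-5],0,-1],[[0,0,-5],0,-1]]'

```text
t: 20.65
eef_pos: [442.1, 255.7, 301.4]
tcp_rot: [3.135, 0.019, -0.485]
force: [2.0, 0.6, -0.2]
opening: 91.1
```

Call:
servo_tool --steps '[[[2,4,0],0,-1],[[2,4,0],0,-1],[[2,4,0],0,-1],[[2,4,0],0,-1],[[2,4,0],0,-1]]'

```text
t: 21.15
eef_pos: [440.8, 30.9, 308.4]
tcp_rot: [-3.136, 0.007, -0.476]
force: [0.8, -0.4, -0.9]
opening: 91.3
```

Call:
servo_tool --steps '[[[2,4,0],0,-1],[[2,4,0],0,-1],[[2,4,0],0,-1],[[2,4,0],0,-1],[[2,4,0],0,-1]]'

```text
t: 21.65
eef_pos: [435.6, -201.9, 307.4]
tcp_rot: [-3.136, 0.005, -0.476]
force: [0.7, 1.0, -0.3]
opening: 91.2
```

```bash
python3 - <<'E'
from plan import *
st()
im=snapshot('side'); crop('side',im,140,350,160,350,2.85,"pics/side24.png"); crop('side',im,215,290,200,290,8,"pics/side24z.png")
im=snapshot('top'); crop('top',im,110,255,145,315,4,"pics/top24.png")
for c in('side','top'):
  for n in('pusher','pusher_grip','plate_fl','plate_fr','plate_nl','corner'): print(c,n,[(round(d['p'],2),np.round(d['location'],1)) for d in mark_of(n,c)][:2])
E
```

```text
t 21.65 tcp [ 435.6 -201.9  307.4] rpy [-179.7    0.3  -27.3] F [ 0.7  1.  -0.3] open 91.2
side pusher [(0.87, array([318.1, 178.8])), (0.44, array([272.4, 231.4]))]
side pusher_grip [(0.77, array([272.2, 213.7]))]
side plate_fl [(0.65, array([256.4, 204.7]))]
side plate_fr [(0.86, array([237.2, 251.5]))]
side plate_nl [(0.65, array([269.1, 232.4])), (0.44, array([277.2, 135. ]))]
side corner [(0.96, array([253.5, 208.2])), (0.16, array([275.6, 135.7]))]
top pusher [(0.62, array([221.9, 173.4]))]
top pusher_grip [(0.63, array([228.7, 190.1]))]
top plate_fl [(0.3, array([184.1, 250.8]))]
top plate_fr [(0.73, array([169.7, 277.3]))]
top plate_nl []
top corner [(0.82, array([168.8, 236.9])), (0.24, array([229.9, 232.8]))]
```

View pics/side24.png

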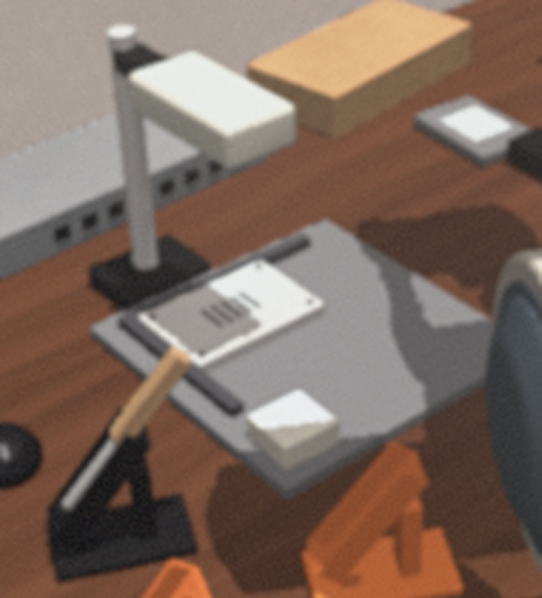

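View pics/top24.png

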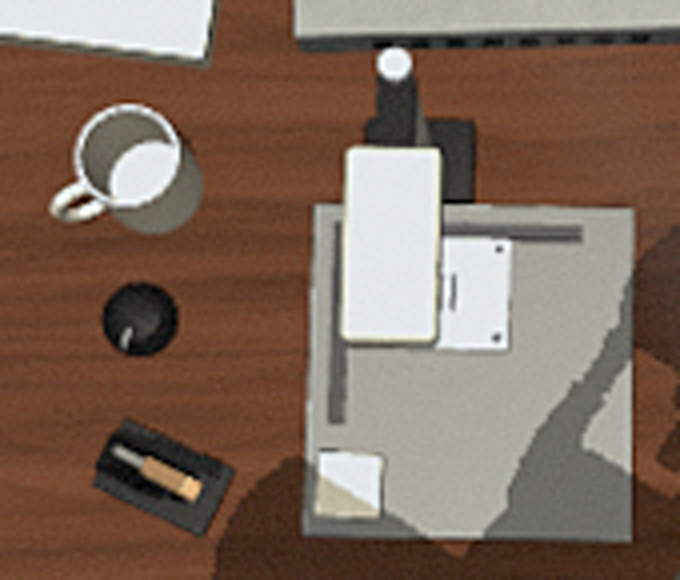

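View pics/side24z.png

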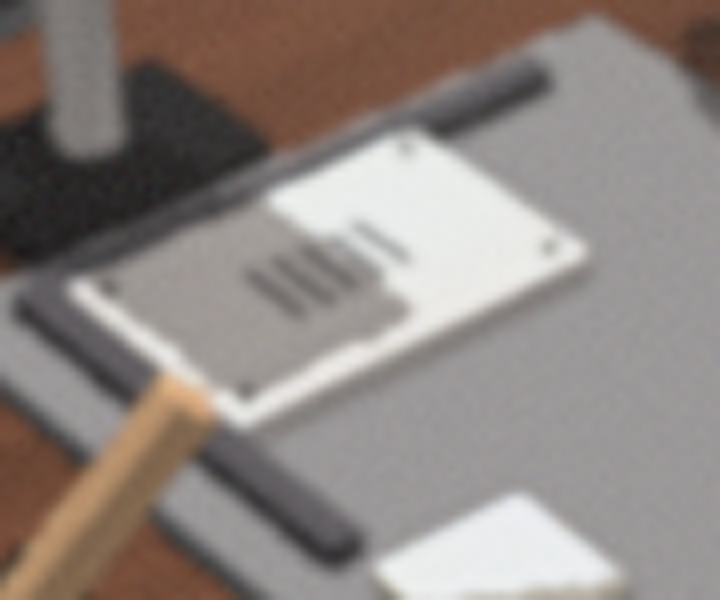

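```bash
python3 - <<'E'
from plan import *
for P in [(105,-30,24),(15,-30,24)]:
    q=proj('top',ap(BD,P))[0];print((q[1]-145+.5)*4,(q[0]-110+.5)*4)
im=cv2.imread('pics/top24.png')
cv2.imwrite('pics/top24z.png',cv2.resize(im[200:380,300:600],None,fx=2.6,fy=2.6))
E
```

```text
509.10752248892504 238.15298109410105
507.63652024035673 349.04682428004526
```

View pics/top24z.png

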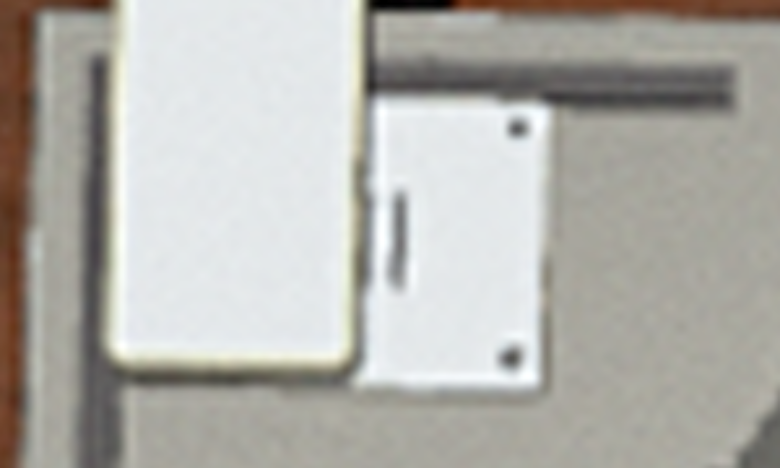

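```bash
cat > edge.py <<'E'
from plan import *
from scipy.ndimage import map_coordinates,gaussian_filter
def avg(n,k=6): return np.mean([snapshot(n).astype(float) for _ in range(k)],0)
def fit_edges(n,img,segs,x0,z,pol=None,w=3.0,it=6):
    g=gaussian_filter(img.mean(2),.6);x=np.array(x0,float)
    for _ in range(it):
        M=T(*x);obs=[]
        for i,(a,c) in enumerate(segs):
            a=np.array([*a,z]);c=np.array([*c,z])
            for t in np.linspace(.05,.95,40):
                P=a+(c-a)*t;q=proj(n,ap(M,P))[0];q2=proj(n,ap(M,P+(c-a)/np.linalg.norm(c-a)))[0]
                d=(q2-q)/np.linalg.norm(q2-q);nn=np.array([-d[1],d[0]])
                s=np.arange(-w,w+.01,.25);v=map_coordinates(g,(q[:,None]+nn[:,None]*s),order=3)
                gr=np.gradient(v,.25)
                if pol and pol[i]: gr=gr*pol[i]
                else: gr=np.abs(gr)
                k=gr.argmax()
                if gr[k]<8 or k in(0,len(s)-1): continue
                y0,y1,y2=gr[k-1:k+2];den=y0-2*y1+y2;sub=s[k]+(.25*.5*(y0-y2)/den if den else 0)
                obs.append((P,nn,q+nn*sub,i))
        def f(p):
            M=T(*p);Q=proj(n,ap(M,np.array([o[0] for o in obs])))
            return np.array([(Q[k]-o[2])@o[1] for k,o in enumerate(obs)])
        r=least_squares(f,x,x_scale=[100,100,.1],loss='soft_l1',f_scale=.2);x=r.x
    res=f(x);idx=np.array([o[3] for o in obs])
    return x,[(i,int((idx==i).sum()),round(float(np.median(res[idx==i])),2),round(float(np.median(abs(res[idx==i]))),2)) for i in range(len(segs)) if (idx==i).any()]
E
python3 - <<'E'
from edge import *
ims={n:avg(n) for n in('side','top')};np.savez('fin.npz',**ims)
E
cat > ev.py <<'E'
from edge import *
ims=np.load('fin.npz')
def sg(hx,hy): return [((hx,-hy),(hx,hy)),((-hx,-hy),(-hx,hy)),((-hx,hy),(hx,hy)),((-hx,-hy),(hx,-hy))] # far near left right
for n in('side','top'):
    bb,rb=fit_edges(n,ims[n],sg(135,130),b,12)
    pp0=ap(T(*bb),(60,35,0))[0]
    pp,rp=fit_edges(n,ims[n],sg(45,65),[pp0[0],pp0[1],bb[2]],24)
    M=np.linalg.inv(T(*bb))@T(*pp)
    print(n,'board',bb.round(3),rb);print('plate',pp.round(3),rp)
    for nm,P in zip(('fl','fr','nl'),[(45,65,0),(45,-65,0),(-45,65,0)]): print(nm,(ap(M,P)[0]-[105,100,0]).round(2))
E
python3 ev.py
```

```text
side board [ 5.35985e+02  4.46120e+01 -3.80000e-02] [(0, 16, 0.58, 0.58), (1, 31, -0.13, 0.14), (2, 36, -0.05, 0.06), (3, 33, 0.07, 0.1)]
plate [ 5.96775e+02  7.63000e+01 -3.80000e-02] [(0, 40, 0.42, 0.42), (1, 40, -0.29, 0.29), (2, 40, -0.51, 0.54), (3, 40, 0.21, 0.21)]
fl [-0.43 -1.06  0.  ]
fr [  -0.46 -131.06    0.  ]
nl [-90.43  -1.04   0.  ]
top board [ 5.34856e+02  4.30820e+01 -4.10000e-02] [(0, 28, -0.37, 0.37), (1, 40, 0.13, 0.15), (2, 35, 0.26, 0.26), (3, 39, -0.19, 0.19)]
plate [ 5.98749e+02  7.69920e+01 -9.40000e-02] [(0, 18, -0.17, 0.18), (1, 40, 0.11, 0.35), (2, 40, -0.48, 0.48), (3, 40, 0.37, 0.4)]
fl [ 5.83 -0.98  0.  ]
fr [  -1.05 -130.8     0.  ]
nl [-84.04   3.78   0.  ]
```

```bash
cat >> ev.py <<'E'
print('top restricted')
n='top'
pp,rp=fit_edges(n,ims[n],[((45,-62),(45,-15)),((-45,-62),(-45,-15)),((-43,-65),(43,-65))],[*ap(T(*bb),(60,35,0))[0][:2],bb[2]],24)
M=np.linalg.inv(T(*bb))@T(*pp);print(pp,rp)
for nm,P in zip(('fl','fr','nl'),[(45,65,0),(45,-65,0),(-45,65,0)]): print(nm,(ap(M,P)[0]-[105,100,0]).round(2))
E
python3 ev.py | sed -n '/restricted/,$p'
```

```text
top restricted
[ 5.97017000e+02  7.57771694e+01 -5.99923885e-02] [(0, 40, 0.05, 0.15), (1, 40, -0.04, 0.1), (2, 40, -0.01, 0.11)]
fl [ 2.01 -0.66  0.  ]
fr [  -0.48 -130.64    0.  ]
nl [-87.98   1.06   0.  ]
```

```bash
python3 - <<'E'
from plan import *
st(); print(finish_job())
E
```

```text
t 22.95 tcp [ 436.1 -200.   307.3] rpy [-179.7    0.3  -27.3] F [-0.1  0.3  1.1] open 91.4
the job is handed in; nothing more can be done
None
```

I took the pusher from its rest and nudged the faceplate with its ball against the far stop, then the left stop. A second push against the far stop confirmed it. I laid the pusher back in its rest, released it, backed the arm well clear and handed in at about 23 s. The job returned no verdict.

- **Force on contact:** it rose to about 10 N on the first far-stop push, 14 N at the left stop and 7 N on the re-check. By eye, the plate looked unmoved between the left-stop push, the re-check and the end.
- **Final plate position, side view:** an edge fit gives the plate parallel to the stops, 0.4 mm from the far stop and 1.1 mm from the left stop. The edges of that fit disagree by about 1 mm, so those gaps are no finer than that.
- **Top-view check that disagreed:** the top view sees the plate only beside the camera head. It gives the plate at about the same place but turned about 0.02 rad, with the far left corner 2 mm inside the stop. That is impossible, so I set it aside because of the pushes and the side view. A turn that size would put a corner about 2.5 mm off a stop, over the 2 mm limit.
- **Pusher:** it slipped about 1.5 mm in the grip during the job. It rests in the channel at nearly the same pixels as at the start.
- **Other things:** the near things on the table show no visible movement. I did not check the stapler, drive or adapter numerically. Nothing suggested contact with the camera head. Once, while lowering beside the plate, I pressed the ball on the board with 15 N and lifted it again.

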